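Turn the earth bar's sockets up and plug it

ROBOT

A 7-joint arm with a two-finger parallel gripper is mounted at the origin on a cart in front of the work surface, level with it; the furniture and walls round the work are solid. World frame = base frame: x ahead of the robot, y to its left, z up, the work surface at z = 0. Lengths are in m, angles in rad, forces in N, time in s.
With the tool pointing down it reaches from about 0.425 to 0.875 m from the base axis. Payload 9.9 kg.
Tool frame: the origin (TCP) lies on the centre line of the jaws, within the pads' length; the fingertips stand 11 mm ahead of it and the grasp point (between the pads) lies 8 mm behind it; z points along the fingers, y is the line along which they close (so a half turn about z gives the same grasp; the last joint's range is limited). The gripper opens to 85 mm and grips with 20 to 120 N. Pads are 22 mm wide; open, the fingers measure 114 mm over their backs; the gripper's body (76 mm by 85 mm) begins 54 mm behind the grasp point. The pads swing forward as they close: fully open they stand 13 mm farther back than shut.
Start: joints at [-1.188, 0.576, 0.025, 1.437, -0.015, 1.129, -0.057], TCP at [0.304, 0.603, 0.242] pointing down, gripper open.
Joint ranges: [-2.76, 2.76], [-0.34, 2.15], [-1.52, 1.57], [0.19, 2.46], [-1.09, 4.23], [0.17, 1.99], [-2.82, 2.82]. Speed limits (rad/s): [2.22, 2.22, 3.01, 3.01, 3.14, 3.14, 3.14].

INTERFACE

Orientations are given as [roll, pitch, yaw] about the fixed x, y, z axes, in that order (R = Rz(yaw) Ry(pitch) Rx(roll)).
In Python, from bench import ctrl gives the robot as it stands.
- The arm moves only by the shell command python3 -m crank 'ROWS' [OPENING] [FORCE]. ROWS is JSON, a list of rows, each a list of 2 entries, a list of its own where there are three numbers: the shift along the tool's x, y, z in units of 40 mm (1.0 is 40 mm), then the turn about the tool's z in units of 10 degrees (1.0 is 10 degrees). A call has 1 to 12 rows; each row shifts and turns the commanded pose from where the row before left it, along the tool's axes as they then stand; what a row does not reach is not made up. A row lasts 1/8 s, in which the tool goes at most 62.5 mm and 10.7 degrees, less where a joint would pass 70% of its speed; a pose out of reach is approached as far as the arm can. A call is refused whole if a number of a shift passes 1 or a number of a turn 1, either way. A call with a gripper value outside its range is refused whole. OPENING is the closure, from -1 (fully open) to 1 (shut), set as the call begins (- or left out, the last holds). The fingers move at their own pace and stop on an object; FORCE is the grip in N (left out, the last holds). Time passes only in rows, so rows that do not move let the fingers close. It gives the time, the measured TCP pose, the force, the opening and the grip force at its end, in the units of the state.
- ctrl.sense(): the state, without advancing time (a new reading comes with each control period).
- ctrl.get_image(name): name is "scene" or "side" or "wrist"; returns the picture (400x640x3 uint8, red, green, blue); there is no depth.
- ctrl.calibration(name): a dict with "mtx" (3x3 intrinsics, pixels), "rvec" (rotation vector, rad) and "tvec" (3), from world to camera coordinates, as OpenCV has them; the wrist camera has in their place "T_tool_cam" (4x4, takes a point from camera to tool coordinates, whose origin is the TCP and whose axes are the flange's). Camera axes: x right, y down, z forward; pixel columns grow to the right and rows downward; lengths in m; the calibration is good to about 2 mm. A picture is of the moment at which its call begins: read the wrist's pose just before it. calibration takes no time and is no camera call.
- ctrl.finish_job(): hands the job in; it is judged then, once.
The state is a dict: "time_s": time; "joints": joint angles; "joint_vel": joint speeds; "effort": joint torques, N m; "tcp_pos": TCP position; "ee_rot": TCP orientation; "wrist_force": force on the tool from outside, world axes, zero at the start; "moment": the same for the moment, N m; "width": finger opening in m; "grip_force": force on a finger pad.
Only numpy, scipy, OpenCV 4.12 (cv2) and the standard library are available. Lean on these libraries where they do the work, as an engineer would, in place of code of your own. Each camera call takes 0.05 s, during which the arm holds its last target. There are 200 camera calls.

TASK

The tester's round brass earth bar was put away in its V-blocks with its two sockets turned to the side, out of the dust. Roll the bar in the V-blocks, regripping as often as needed, until both sockets face straight up, and let go of it; then take the two green plugs from the sloping stand and put one into each socket, pushed fully home. Keep clear of the overhead frame's posts, and do not shift the screwdriver, the probe pen or the roll of tape.

Things in the scene. Friction and masses are not known exactly. Their poses are not given: they have to be found in the camera images.
- earth_bar (a joint): Roll of the brass earth bar in its V-blocks, rad: 0 with both sockets straight up; grows as they turn from up to the right (to +x of bar_middle). Starts between about 0.95 and 2.3: sockets facing right to well down on the right. No end stops. It turns with a steady friction of about 0.12 N m and stays where it is left.
- bar_middle (a point): Middle of the bar on its axis, 72 mm above the bench; fixed to the V-blocks, does not roll. y runs along the bar, away from the robot; z up; x to the right. The bar is a smooth rod 26 mm in diameter, 184 mm long, held down in the V's by keepers: it can only roll. Grip it across its bare round middle, 43 mm long, and turn the gripper about this point and the bar's axis.
- vblocks: Fixture, fixed; origin under bar_middle at bench height, same axes. Base plate 100 (x) x 186 x 14 mm; V-blocks 61 mm wide, 51 to 81 mm from the middle either way along y, keepers and screws up to 112 mm above the bench; all free between. Beware: a solid post of the overhead frame, 40 mm square, 1.1 m tall, stands 0.30 m ahead and 0.12 m left of the robot's base; keep arm and elbow left of it.
- socket_1 (a point): Centre of the mouth of the socket on the +y half of the bar, 31 mm from its middle, 9 mm out from the axis; rolls with the bar, z points out of the socket. Round blind bore 12.5 mm wide, 15.5 mm deep, 1 mm chamfer, in a milled flat 19 mm long (along the bar), 18.8 mm wide, 4 mm below the round of the bar.
- socket_2 (a point): The same for the equal socket on the -y half of the bar, 31 mm from its middle.
- plug_1: Earth plug: green ribbed head with yellow band, 15 mm diameter, 26 mm tall; brass shank 10 mm diameter, 14.5 mm long, tapered end; 30 g. Origin at the shoulder between shank and head, z out through the head's top. Stands loosely in a bore of the sloping stand, shoulder on its face, leaning 35 degrees towards the bar; drawn out along its own axis. Either plug fits either socket.
- plug_2: The other earth plug, equal to the first, 52 mm beside it in the stand.
- plug_stand: Grey plug stand on a black foot 62 x 112 mm, fixed, to the right of the bar. Origin at bench height under the middle of its face. The face, 46 x 104 mm, slopes 35 degrees down towards its own -x side (towards the bar), its middle 48 mm above the bench, with two bores 52 mm apart along y, 13 mm wide, 18 mm deep.
- driver: Bystander: red-handled screwdriver, 168 mm long, lying loose to the right beyond the stand.
- probe: Bystander: red probe pen, 122 mm long, lying loose beyond the far end of the bar.
- tape: Bystander: roll of black tape, 58 mm across, 19 mm high, lying loose behind the stand.

How it is judged:
By the outcome, as a careful person would: the job done as asked, in the order asked, and still so for the second after the job is handed in, with the robot touching nothing.
It also fails if it takes over 72 s, if anything falls off the work surface, if the arm or the gripper's body presses on something with over 40 N, if the wrist force passes 120 N, or if a joint passes its speed limit or range.

## Working session

There is one attempt and no reset: what is moved stays moved. The work goes in short steps, Python scripts to look and compute and a shell command to move; the robot and the scene stay as the last step left them, time stands still between calls to the robot, and variables do not carry over. Pictures are saved under pics/ and viewed, at most 10 in all, crops included, and the job is handed in when it is done.

```bash
ls; mkdir -p pics; python3 - <<'E'
from bench import ctrl
import cv2,numpy as np
s=ctrl.sense();print(s)
for n in("scene","side","wrist"):
    im=ctrl.get_image(n);cv2.imwrite(f"pics/{n}0.png",im[:,:,::-1]);c=ctrl.calibration(n)
    print(n,{k:np.round(v,4).tolist() for k,v in c.items()})
E
```

```text
pics
{'time_s': 0.0, 'joints': array([-1.18779864,  0.57648379,  0.02483517,  1.43791265, -0.01500657,
        1.12897659, -0.05651032]), 'joint_vel': array([-0.00013376,  0.00097442, -0.00017572,  0.00129266,  0.00124488,
        0.00173392,  0.00175463]), 'effort': array([ 7.60704370e-05, -7.65765023e+01,  2.25032151e+00, -2.85956973e+01,
        1.51992700e-02,  1.29648528e-02,  1.71829305e-05]), 'tcp_pos': array([0.3035639 , 0.60240803, 0.24147327]), 'ee_rot': array([-3.13999820e+00,  7.11195779e-05,  2.67482341e+00]), 'wrist_force': array([ 0.03110651,  0.16974669, -0.66765305]), 'moment': array([-0.04275183, -0.05617752, -0.02941699]), 'grip_force': 0.0, 'width': 0.08534314267712867}
scene {'mtx': [[362.0836, 0.0, 320.9598], [0.0, 362.0836, 207.0395], [0.0, 0.0, 1.0]], 'rvec': [1.0881, -2.0322, 1.2876], 'tvec': [0.5565, 0.1778, 0.6243]}
side {'mtx': [[483.3543, 0.0, 320.166], [0.0, 483.3543, 197.9149], [0.0, 0.0, 1.0]], 'rvec': [2.133, -0.0243, 0.0203], 'tvec': [-0.5603, 0.2329, 0.6433]}
wrist {'mtx': [[296.4045, 0.0, 314.2133], [0.0, 296.4045, 198.8108], [0.0, 0.0, 1.0]], 'T_tool_cam': [[-0.0001, -0.9492, -0.3147, 0.0802], [1.0, -0.0, -0.0004, 0.0004], [0.0004, -0.3147, 0.9492, -0.1316], [0.0, 0.0, 0.0, 1.0]]}
```

View pics/scene0.png

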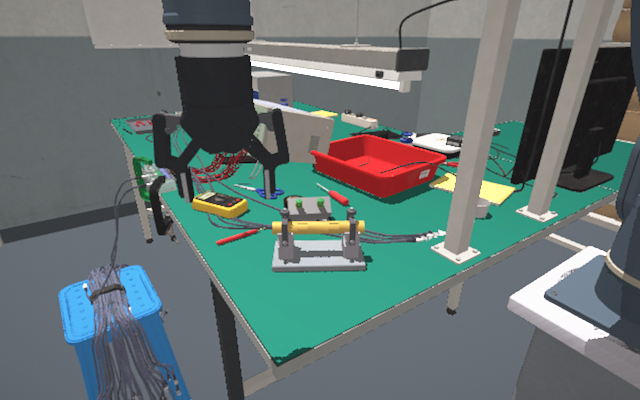

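View pics/side0.png

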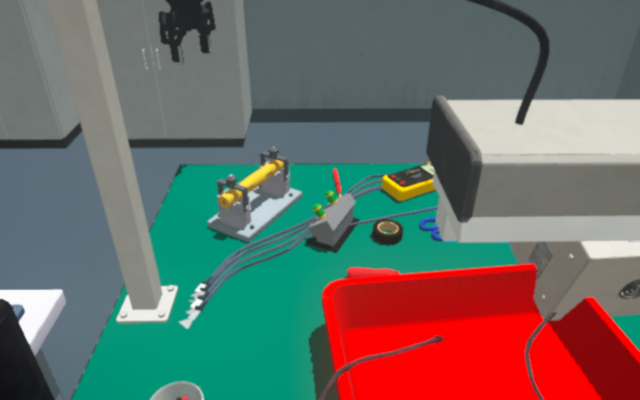

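The scene view shows the bar from (273,228) to (363,228), with the plugs at (299,204) and (321,204). The side view shows the bar from (222,199) to (285,165) and the plugs at (320,212) and (331,197).

```bash
cat > h.py <<'E'
from bench import ctrl
import cv2,numpy as np
from scipy.spatial.transform import Rotation as R
def cam(n,s=None):
    c=ctrl.calibration(n);K=np.array(c["mtx"])
    if n=="wrist":
        s=s or ctrl.sense();T=np.eye(4);T[:3,:3]=R.from_euler('xyz',s["ee_rot"]).as_matrix();T[:3,3]=s["tcp_pos"]
        M=T@np.array(c["T_tool_cam"]);return K,M[:3,:3],M[:3,3]
    r=cv2.Rodrigues(np.array(c["rvec"]))[0];return K,r.T,-r.T@np.array(c["tvec"]).ravel()
def ray(C,p):
    d=C[1]@np.linalg.inv(C[0])@[p[0],p[1],1];return C[2],d/np.linalg.norm(d)
def onz(C,p,z):
    o,d=ray(C,p);return o+d*(z-o[2])/d[2]
def proj(C,X):
    q=C[0]@C[1].T@(np.asarray(X)-C[2]);return q[:2]/q[2]
def tri(rs):
    A=0;b=0
    for o,d in rs:
        P=np.eye(3)-np.outer(d,d);A=A+P;b=b+P@o
    return np.linalg.solve(A,b)
def snap(n,f):
    s=ctrl.sense();im=ctrl.get_image(n)[:,:,::-1].copy();cv2.imwrite("pics/"+f,im);return s,im,cam(n,s)
E
python3 - <<'E'
from h import *
S=cam("scene");D=cam("side")
for n,a,b,z in(("near?",(363,228),(222,199),.072),("far",(273,228),(285,165),.072),("pA",(299,204),(331,197),.06),("pB",(321,204),(320,212),.06)):
    print(n,onz(S,a,z),onz(D,b,z),tri([ray(S,a),ray(D,b)]))
print(S[2],D[2])
E
```

```text
near? [0.39301682 0.30437484 0.072     ] [0.38964511 0.31211858 0.072     ] [0.39020244 0.30744787 0.07456411]
far [0.49247346 0.45654275 0.072     ] [0.4993588  0.44028809 0.072     ] [0.49944339 0.45239129 0.06654575]
pA [0.58442428 0.34105687 0.06      ] [0.58910027 0.3345705  0.06      ] [0.58923729 0.33833502 0.0575224 ]
pB [0.55585978 0.29712428 0.06      ] [0.56715022 0.28440664 0.06      ] [0.56669419 0.29062956 0.05489627]
[-0.09153961  0.73611742  0.42522329] [ 0.546708   -0.43423755  0.54278314]
```

View pics/wrist0.png

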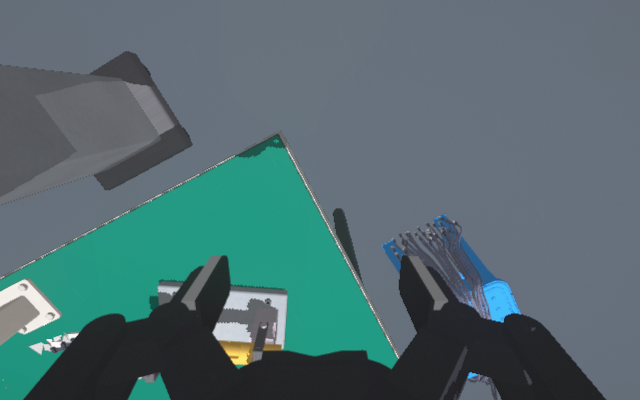

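```bash
python3 -m crank '[[[0,0,0],-1],[[0,0,0],-1],[[0,0,0],-1],[[0,0,0],-1],[[0,0,0],-1],[[0,0,0],-1],[[0,0,0],-1],[[0,0,0],-1],[[0.29,-0.77,0],0],[[0.29,-0.77,0],0],[[0.29,-0.77,0],0],[[0.29,-0.77,0],0]]' -1; python3 -c "
from bench import ctrl;print(ctrl.sense()['joints'].round(3))"
```

```text
time_s: 1.65
tcp_pos: [0.3752, 0.4908, 0.242]
ee_rot: [-3.141, -0.001, -2.212]
wrist_force: [0.7, -0.0, -0.6]
width: 0.0856
grip_force: 0.0
[-0.776  0.503 -0.345  1.589  0.186  1.082  1.331]
```

```bash
python3 -c "
from h import *
snap('scene','s1.png');snap('wrist','w1.png')
a=cv2.imread('pics/s1.png');b=cv2.imread('pics/w1.png');cv2.imwrite('pics/c1.png',cv2.resize(np.vstack([a,b]),(480,600)))"
```

```text
(no output)
```

View pics/c1.png

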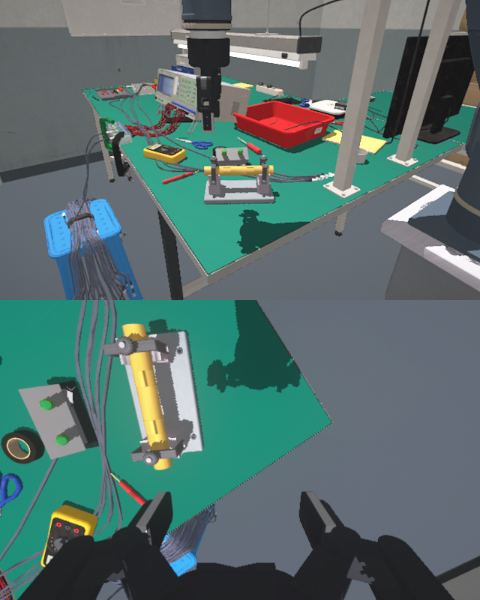

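```bash
cat > kin.py <<'E'
from h import *
from scipy.optimize import least_squares
Q=[[-1.18779864,0.57648379,0.02483517,1.43791265,-0.01500657,1.12897659,-0.05651032]];P=[[0.3035639,0.60240803,0.24147327]];E=[[-3.1399982,7e-5,2.67482341]]
s=ctrl.sense();Q.append(s['joints']);P.append(s['tcp_pos']);E.append(s['ee_rot'])
def fk(q,s,p):
    c,h,a,f,w,e1,e2=p;z=lambda t:R.from_euler('z',t);y=lambda t:R.from_euler('y',t)
    A=z(s*q[0]+c)*y(q[1]);B=A*z(s*q[2]);C=B*y(q[3])*z(s*q[4]);D=C*y(q[5])*z(s*q[6])
    el=np.array([0,0,h])+B.apply([0,e1,a])
    return D,el,el+(B*y(q[3])).apply([0,e2,f])+D.apply([0,0,w])
def fit(s):
    def res(p):
        r=[]
        for q,x in zip(Q,P): r+=list(fk(q,s,p[:7])[2]-x)
        return np.r_[r,(np.array(p)-[p[0],.4,.4,.4,.3,0,0])*1e-3]
    best=min((least_squares(res,[c,.4,.4,.4,.3,0,0]) for c in(0,1.5,3,4.5)),key=lambda r:r.cost)
    return best
if __name__=="__main__":
    for s in(1,-1):
        b=fit(s);T=[fk(q,s,b.x) [0] for q in Q];M=[R.from_euler('xyz',e) for e in E]
        K=[t.inv()*m for t,m in zip(T,M)]
        print(s,b.cost,b.x.round(3),"rot mismatch",(K[0].inv()*K[1]).magnitude().round(4),"elbows",[fk(q,s,b.x)[1].round(3) for q in Q])
E
python3 kin.py
python3 - <<'E'
from h import *
s=ctrl.sense();C=cam('wrist',s);im=cv2.imread('pics/w1.png')
hsv=cv2.cvtColor(im,cv2.COLOR_BGR2HSV)
def comps(lo,hi,amin):
    m=cv2.inRange(hsv,lo,hi);n,l,st,ce=cv2.connectedComponentsWithStats(m)
    return [(st[i].tolist(),ce[i],l==i) for i in range(1,n) if st[i][4]>amin]
for st,c,m in comps((18,90,90),(33,255,255),150):
    print('y',st,c.round(1))
    pts=np.argwhere(m)[:,::-1].astype(np.float32)
    print('  rect',cv2.minAreaRect(pts))
for st,c,m in comps((45,120,60),(70,255,255),20): print('g',st,c.round(1),onz(C,c,.065).round(4))
E
```

```text
y [163, 32, 33, 23, 606] [179.5  42.2]
  rect ((179.0, 43.0), (22.0, 32.0), 90.0)
y [172, 69, 53, 132, 3560] [198.5 133.1]
  rect ((198.26402282714844, 134.45736694335938), (134.82212829589844, 28.433998107910156), 78.43986511230469)
y [205, 211, 24, 16, 281] [217.2 218.3]
  rect ((216.5499725341797, 218.34999084472656), (13.859293937683105, 23.900211334228516), 81.8698959350586)
y [54, 273, 76, 83, 1398] [ 97.7 294.6]
  rect ((89.34999084472656, 319.4500427246094), (59.76704025268555, 87.27885437011719), 18.43494987487793)
g [53, 133, 17, 13, 181] [ 61.1 139.1] [0.5612 0.2958 0.065 ]
g [75, 181, 15, 13, 152] [ 82. 187.] [0.585  0.3421 0.065 ]Traceback (most recent call last):
  File "kin.py", line 21, in <module>
    print(s,b.cost,b.x.round(3),"rot mismatch",(K[0].inv()*K[1]).magnitude().round(4),"elbows",[fk(q,s,b.x)[1].round(3) for q in Q])
                                               ^^^^^^^^^^^^^^^^^^^^^^^^^^^^^^^^^^^
AttributeError: 'float' object has no attribute 'round'
```

```bash
sed -i 's/magnitude().round(4)/magnitude()/' kin.py; python3 kin.py
python3 - <<'E'
from h import *
s=ctrl.sense();C=cam('wrist',s)
a=onz(C,(177.4,32),.072);b=onz(C,(219,227),.072);print(a,b,(a+b)/2,np.linalg.norm(a-b),np.degrees(np.arctan2(*(b-a)[1::-1])))
m=onz(C,(198.3,134),.072);print(m)
E
python3 - <<'E'
import cv2
im=cv2.imread('pics/w1.png')[20:240,30:260];cv2.imwrite('pics/c2.png',cv2.resize(im,None,fx=2.6,fy=2.6,interpolation=cv2.INTER_CUBIC))
E
```

```text
1 0.002074542859156963 [ 5.196 19.672  0.184 -0.782 19.947 -0.057 -0.059] rot mismatch 2.7815633939996065 elbows [array([-0.109, -0.04 , 19.825]), array([-0.072, -0.053, 19.842])]
-1 1.976931735747037e-06 [ 6.252  0.202  0.595  0.387  0.295 -0.013 -0.013] rot mismatch 6.084482469798636e-05 elbows [array([0.142, 0.292, 0.701]), array([0.222, 0.187, 0.721])]
[0.39360901 0.30137149 0.072     ] [0.49462813 0.46551715 0.072     ] [0.44411857 0.38344432 0.072     ] 0.1927398813391339 58.39087509353427
[0.44203317 0.37841943 0.072     ]
```

View pics/c2.png

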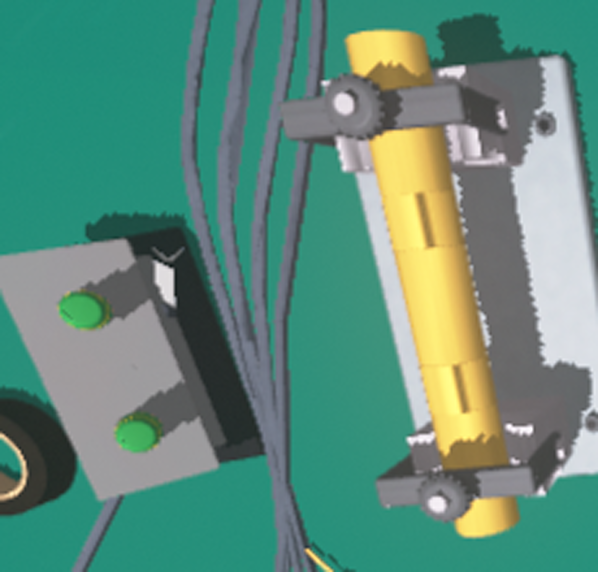

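The crop shows the bar from (388,40) to (490,520), with dark slivers at (425,220) and (460,387) and the plug heads at (85,310) and (138,433). The elbow is drifting toward the post, so I'll turn the wrist the other way to bring it back left.

```bash
python3 -m crank '[[[0,0,0],1],[[0,0,0],1],[[0,0,0],1],[[0,0,0],1],[[0,0,0],1],[[0,0,0],1],[[0,0,0],1],[[0,0,0],1],[[0,0,0],1],[[0,0,0],1],[[0,0,0],1],[[0,0,0],1]]' -1; python3 kin.py|tail -1;  python3 -c "
from bench import ctrl;print(ctrl.sense()['joints'].round(3))"
```

```text
time_s: 3.25
tcp_pos: [0.3741, 0.4924, 0.242]
ee_rot: [-3.141, 0.0, 1.972]
wrist_force: [0.9, -0.2, 0.5]
width: 0.0855
grip_force: 0.0
-1 5.001324792195134e-07 [ 6.265  0.604  0.579  0.399  0.676 -0.017 -0.017] rot mismatch 1.816319733808696e-05 elbows [array([0.139, 0.283, 1.089]), array([0.138, 0.237, 1.114])]
[-1.124  0.498  0.203  1.601 -0.111  1.054 -0.49 ]
```

```bash
python3 -m crank '[[[0,0,0],1],[[0,0,0],1],[[0,0,0],1],[[0,0,0],1],[[0,0,0],1],[[0,0,0],0.5],[[-0.28,0.6,0],0],[[-0.28,0.6,0],0],[[-0.28,0.6,0.2],0],[[-0.28,0.6,0.2],0],[[-0.28,0.6,0.2],0],[[0,0,0],0]]' -1; python3 kin.py|tail -1;  python3 - <<'E'
from h import *
print(ctrl.sense()['joints'].round(3))
s,im,C=snap('wrist','w2.png');print(s['tcp_pos'],s['ee_rot'])
E
```

```text
time_s: 4.75
tcp_pos: [0.4481, 0.3793, 0.2178]
ee_rot: [3.141, 0.001, 1.014]
wrist_force: [0.4, -0.1, -0.2]
width: 0.0856
grip_force: 0.0
-1 4.644934571216857e-06 [-0.031  0.514  0.586  0.396  0.593 -0.013 -0.013] rot mismatch 7.538760963816236e-05 elbows [array([0.14 , 0.287, 1.005]), array([0.149, 0.235, 1.029])]
[-1.079  0.506  0.461  1.722 -0.262  0.977 -1.076]
[0.44809255 0.37931229 0.21781744] [3.14108054e+00 1.41185887e-03 1.01379794e+00]
```

View pics/w2.png

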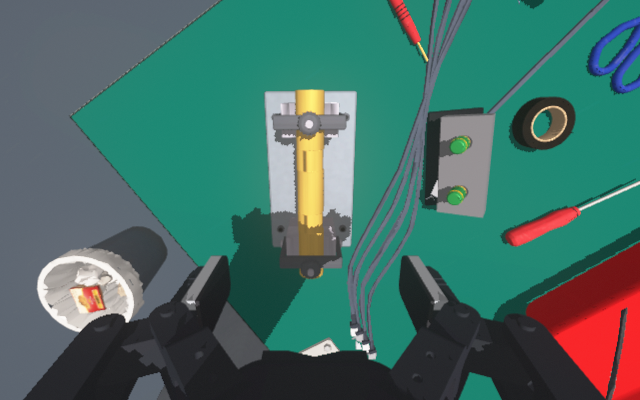

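The bar runs up the image from (311,278) to (309,90), and the plug heads are at (459,145) and (457,195). I'll zoom in on the bar for the roll and measure it.

```bash
python3 - <<'E'
from h import *
s=ctrl.sense();C=cam('wrist',s);im=cv2.imread('pics/w2.png')
cv2.imwrite('pics/c3.png',cv2.resize(im[80:290,255:365],None,fx=2.8,fy=2.8,interpolation=cv2.INTER_CUBIC))
hsv=cv2.cvtColor(im,cv2.COLOR_BGR2HSV)
m=cv2.inRange(hsv,(15,90,60),(35,255,255))
for r in (95,105,135,145,160,175,190,205,220,230):
    x=np.flatnonzero(m[r,285:335])+285;  print(r,x.min(),x.max(),end=' | ')
    c=(x.min()+x.max())/2; print(onz(C,(c,r),.072).round(4))
mg=cv2.inRange(hsv,(45,140,80),(70,255,255));n,l,st,ce=cv2.connectedComponentsWithStats(mg)
for i in range(1,n):
    if st[i][4]>30: print('g',st[i],ce[i].round(1),onz(C,ce[i],.07).round(4))
E
```

```text
95 296 323 | [0.4895 0.4558 0.072 ]
105 296 323 | [0.485  0.4486 0.072 ]
135 296 323 | [0.471  0.4263 0.072 ]
145 297 323 | [0.4666 0.4183 0.072 ]
160 297 322 | [0.4587 0.4066 0.072 ]
175 297 323 | [0.4513 0.394  0.072 ]
190 298 322 | [0.4433 0.3813 0.072 ]
205 298 322 | [0.4351 0.3681 0.072 ]
220 298 322 | [0.4265 0.3544 0.072 ]
230 299 323 | [0.4215 0.3445 0.072 ]
g [450 140  18  14 169] [457.3 146.3] [0.5833 0.3441 0.07  ]
g [452 187  13  10  36] [459.9 190.2] [0.5684 0.3028 0.07  ]
g [447 192  15  13 147] [454.  197.9] [0.5601 0.2985 0.07  ]
```

View pics/c3.png

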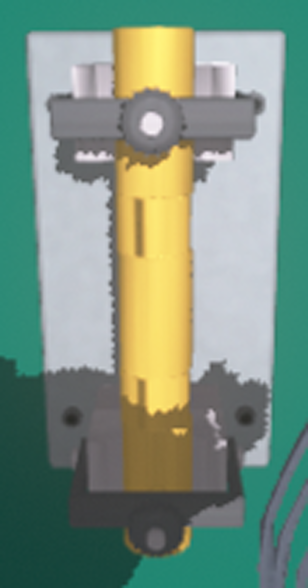

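```bash
cat >> h.py <<'E'
def rel(p,s=None):  # world point -> tool frame, units of 40 mm
    s=s or ctrl.sense();return R.from_euler('xyz',s["ee_rot"]).inv().apply(np.asarray(p)-s["tcp_pos"])/.04
E
python3 - <<'E'
from h import *
s=ctrl.sense();C=cam('wrist',s)
a=onz(C,(310,172.1),.083);b=onz(C,(310.3,213.9),.083);print(a,b,np.linalg.norm(a-b))
m=(a+b)/2
p=np.array([[0.4895,.4558],[.485,.4486],[.471,.4263],[.4666,.4183],[.4587,.4066],[.4513,.394],[.4433,.3813],[.4351,.3681],[.4265,.3544],[.4215,.3445]])
c=p.mean(0);d=np.linalg.svd(p-c)[2][0];d*=np.sign(d[1]);mid=c+d*((m[:2]-c)@d);print('mid',mid,'ang',np.degrees(np.arctan2(d[1],d[0])))
print('rel',rel([*mid,.045],s))
for q in((457.3,146.3),(455.2,196.4)):
    w=onz(C,q,.062);v=w[:2]-mid;print('plug',w,'bar frame x,y',v@[d[1],-d[0]],v@d)
E
```

```text
[0.45436472 0.39854904 0.083     ] [0.43269629 0.36342687 0.083     ] 0.041268490628220376
mid [0.44333941 0.38110568] ang 58.36458643879478
rel [-0.04796234 -0.08455734  4.3265334 ]
plug [0.5858743  0.34115796 0.062     ] bar frame x,y 0.1423076901365955 0.04074968793681176
plug [0.56384321 0.29498531 0.062     ] bar frame x,y 0.14776847527233683 -0.010117417492218672
```

```bash
python3 -m crank '[[[-0.05,-0.08,0],0],[[0,0,0.6],0],[[0,0,0.6],0],[[0,0,0.6],0],[[0,0,0.6],0],[[0,0,0.6],0],[[0,0,0.5],0],[[0,0,0.4],0],[[0,0,0.3],0],[[0,0,0],0]]' -0.2 80; python3 - <<'E'
from h import *
s,im,C=snap('wrist','w3.png');print(s['joints'].round(2), s['width'])
cv2.imwrite('pics/c4.png',im[100:400,150:480])
E
```

```text
time_s: 6.05
tcp_pos: [0.4431, 0.3812, 0.0497]
ee_rot: [-3.141, 0.001, 1.017]
wrist_force: [0.2, -0.7, 0.8]
width: 0.0509
grip_force: 0.0
[-1.    0.71  0.34  1.89 -0.39  0.61 -0.97] 0.05086182680775956
```

View pics/c4.png

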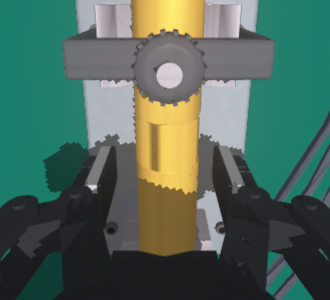

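```bash
python3 -m crank '[[[0,-0.15,0],0],[[0,-0.15,0],0],[[0,-0.05,0],0],[[0,-0.05,0],0],[[0,0,0],0]]'; python3 -m crank '[[[0,-0.05,0],0],[[0,0,0],0]]'
```

```text
time_s: 6.72
tcp_pos: [0.4336, 0.3878, 0.0509]
ee_rot: [3.136, -0.002, 1.014]
wrist_force: [13.4, -6.1, -6.8]
width: 0.0513
grip_force: 7.1
time_s: 6.98
tcp_pos: [0.4336, 0.3878, 0.0509]
ee_rot: [3.134, -0.003, 1.012]
wrist_force: [18.5, -9.1, -8.3]
width: 0.0515
grip_force: 10.1
```

```bash
python3 -m crank '[[[0,-0.08,0],0],[[0,0,-0.1],0],[[0,0,-0.1],0],[[0,0,-0.1],0],[[0,0,-0.1],0],[[0,0,0],0]]'; python3 - <<'E'
from h import *
s,im,C=snap('wrist','w4.png')
a=cv2.imread('pics/w3.png')[100:350,240:400];b=im[100:350,240:400]
cv2.imwrite('pics/c5.png',cv2.resize(np.hstack([a,b]),None,fx=2,fy=2))
E
```

```text
time_s: 7.72
tcp_pos: [0.4334, 0.3881, 0.0675]
ee_rot: [3.13, -0.005, 1.01]
wrist_force: [25.1, -12.7, -6.3]
width: 0.0516
grip_force: 13.6
```

View pics/c5.png

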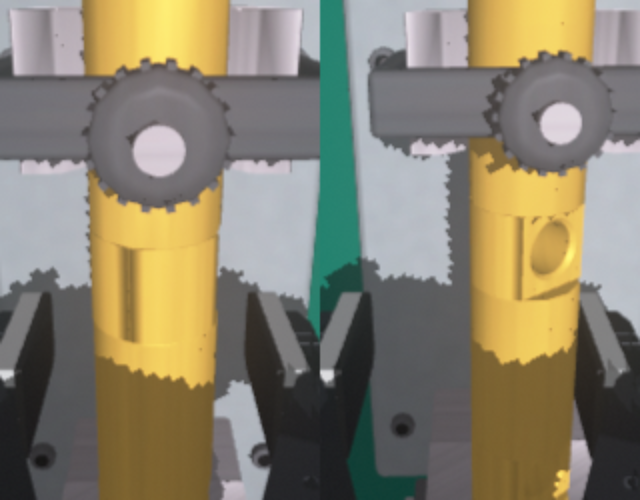

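The right half shows socket 1 at (553,247), about 37° right of up. One more stroke of about 8 mm is needed, so I'll regrip lower.

```bash
python3 -m crank '[[[0,0.2,0],0],[[0,0.2,0],0],[[0,0,0.2],0],[[0,0,0.2],0],[[0,0,0],0],[[0,-0.1,0],0],[[0,-0.15,0],0],[[0,-0.15,0],0],[[0,0,0],0]]';python3 -m crank '[[[0,0,-0.1],0],[[0,0,-0.1],0],[[0,0,0],0]]'; cat > sock.py <<'E'
from h import *
import sys
s,im,C=snap('wrist',sys.argv[1]);mid=np.array([0.4433,0.3811]);t=np.radians(58.4);yb=np.array([np.cos(t),np.sin(t)]);xb=np.array([yb[1],-yb[0]])
B=np.array([[*xb,0],[*yb,0],[0,0,1]])
# darkest blob inside flat: try roll angles is avoided; use intensity profile around row of socket
c=proj(C,[*(mid+.031*yb),.081]);x0,y0=c.astype(int);r=int(260/(s['tcp_pos'][2]+.13-.072)*.016)
w=im[y0-r:y0+r,x0-r:x0+r].astype(int);cv2.imwrite('pics/crop_'+sys.argv[1],w)
print('expected px',c,'r',r);g=w.sum(2)//3
for k in range(0,2*r,max(1,r//9)): print(' '.join('%3d'%v for v in g[k,::max(1,r//12)]))
print(s['tcp_pos'],s['wrist_force'])
E
python3 sock.py w5.png
```

```text
time_s: 8.9
tcp_pos: [0.4335, 0.3877, 0.0512]
ee_rot: [3.13, -0.004, 1.01]
wrist_force: [25.3, -13.5, -8.3]
width: 0.0511
grip_force: 14.6
time_s: 9.28
tcp_pos: [0.4333, 0.3878, 0.0593]
ee_rot: [3.13, -0.004, 1.01]
wrist_force: [23.0, -14.6, -6.4]
width: 0.0512
grip_force: 14.0
expected px [341.73251537 231.93087558] r 35
 94  94  95  94  97 113 124 137 146 152 157 161 165 168 172 178 181 181 182 185 188 188 189 187 185 182 183 181 177 171 173 166 159 154 143
 94  93  94  94  98 113 124 136 146 152 156 161 166 169 172 178 180 180 181 184 186 187 188 186 186 184 183 180 176 174 171 165 159 154 141
 93  93  93  93  97 113 124 137 147 153 157 161 165 169 173 178 179 178 181 182 185 186 188 186 185 184 182 180 176 173 173 165 159 153 141
 93  94  94  94  97 114 123 137 148 152 158 161 166 170 173 177 177 177 180 182 184 186 186 185 185 184 181 180 176 174 172 163 157 152 139
 94  94  95  94  95 113 120 137 147 152 157 162 166 169 172 176 177 177 179 181 183 185 185 184 185 183 182 179 176 174 172 163 156 150 140
 95  94  95  94  96 116 127 120 131 145 157 162 166 170 173 176 177 176 178 
[... 2077 characters left out ...]
11 108 103 114 114 114 115 117 116 116 115 116 115 114 113 119 160 170 153 159 127 129
 92  91  92  91  92  95 110 121 133 138 144 151 157 162 161 167 175 181 180 181 168 157 175 182 177 181 182 180 178 119 172 162 157  95 129
 91  91  91  92  90  96 109 120 133 139 144 152 158 163 167 166 169 173 177 178 180 182 183 184 184 182 182 180 179 177 171 161 156  70  92
 90  90  91  91  91  95 111 122 134 139 146 152 158 163 166 166 169 174 177 180 181 182 183 184 183 181 182 179 178 176 170 160 154  52  53
[0.43333723 0.38780203 0.05926051] [ 23.038328   -14.56318438  -6.43789304][ WARN:0@0.677] global loadsave.cpp:1063 imwrite_ Unsupported depth image for selected encoder is fallbacked to CV_8U.
```

```bash
python3 -m crank '[[[0,0.25,0],0],[[0,0.27,0],0],[[0,0,-0.5],0],[[0,0,-0.6],0],[[0,0,-0.6],0],[[0,0,-0.4],0],[[0,0,0],0],[[0,0,0],0]]'; cat > flat.py <<'E'
from h import *
import sys
s,im,C=snap('wrist',sys.argv[1]);mid=np.array([0.4433,0.3811]);t=np.radians(58.4);yb=np.array([np.cos(t),np.sin(t)])
hsv=cv2.cvtColor(im,cv2.COLOR_BGR2HSV);m=cv2.inRange(hsv,(15,90,40),(35,255,255));g=im.astype(int).sum(2)//3
for off in(.045,.0185,0.031,-.0185,-.031):
    x,y=proj(C,[*(mid+off*yb),.081]);y=int(round(y));x=int(x)
    c=np.flatnonzero(m[y,x-35:x+36])+x-35
    print(off,'row',y,'px',round(x,1),'bar',c.min(),c.max(),(c.min()+c.max())/2);print('  ',' '.join('%d'%v for v in g[y,c.min()-2:c.max()+3]))
print(s['tcp_pos'],s['ee_rot'])
E
python3 flat.py w6.png
```

```text
time_s: 10.32
tcp_pos: [0.4426, 0.3813, 0.1415]
ee_rot: [-3.141, 0.001, 1.017]
wrist_force: [-0.1, 0.3, 0.2]
width: 0.0511
grip_force: 0.0
0.045 row 159 px 314 bar 298 335 316.5
   101 103 112 126 137 149 158 162 166 170 173 177 180 184 187 187 188 189 191 193 195 196 196 195 195 195 193 191 190 186 184 182 180 174 169 167 163 155 146 137 169 204
0.0185 row 197 px 314 bar 299 334 316.5
   100 101 104 117 129 141 147 153 159 163 168 172 176 178 181 184 188 192 193 195 196 194 194 195 193 192 191 191 189 189 185 174 182 177 172 168 163 152 171 202
0.031 row 179 px 314 bar 299 334 316.5
   102 110 128 137 133 164 196 196 192 171 122 119 122 121 128 127 128 128 127 127 128 128 128 128 125 106 77 83 117 167 188 196 193 167 129 154 163 153 166 205
-0.0185 row 246 px 314 bar 300 333 316.5
   97 97 93 95 95 96 97 97 98 98 98 98 99 97 98 100 101 100 100 100 101 100 100 101 99 100 98 100 99 101 98 99 96 95 95 95 97 98
-0.031 row 261 px 314 bar 300 333 316.5
   104 102 93 93 92 93 99 99 99 96 93 92 93 94 94 95 95 94 94 94 94 94 94 94 93 92 92 98 100 100 100 95 92 94 94 95 100 102
[0.4426279  0.38127442 0.14154161] [-3.14102024e+00  1.01211855e-03  1.01710216e+00]
```

```bash
python3 -m crank '[[[0,0,-0.2],1],[[0,0,0],1],[[0,0,0],1],[[0,0,0],1],[[0,0,0],1],[[0,0,0],1],[[0,0,0],1],[[0,0,0],1],[[0,0,0],1],[[0,0,0],0]]' 0.1; python3 kin.py|tail -1;python3 -c "
from bench import ctrl;print(ctrl.sense()['joints'].round(3))"
```

```text
time_s: 11.62
tcp_pos: [0.4428, 0.3812, 0.1492]
ee_rot: [3.14, -0.001, -0.553]
wrist_force: [-0.6, -0.3, -0.4]
width: 0.0383
grip_force: 0.0
-1 1.2315865325465736e-05 [-0.03  -0.137  0.593  0.392 -0.051 -0.014 -0.014] rot mismatch 0.00011004454516976356 elbows [array([0.142, 0.29 , 0.36 ]), array([0.118, 0.359, 0.32 ])]
[-1.307  0.708  0.883  1.817 -0.667  0.946 -2.252]
```

```bash
python3 -m crank '[[[0.5,-0.05,0],0],[[0.5,-0.05,0],0],[[0.5,-0.05,0],0],[[0.5,-0.05,0],0],[[0.5,-0.05,0],0],[[0.5,-0.05,0],0],[[0.5,-0.05,0],0],[[0,0,0],0],[[0,0,0],0]]' 0.1; python3 - <<'E'
from h import *
s,im,C=snap('wrist','w7.png');print(s['tcp_pos'],s['ee_rot'],s['joints'].round(2))
x,y=proj(C,[*s['tcp_pos'][:2],.06]).astype(int)
cv2.imwrite('pics/c6.png',im)
hsv=cv2.cvtColor(im,cv2.COLOR_BGR2HSV)
mg=cv2.inRange(hsv,(45,140,60),(70,255,255));n,l,st,ce=cv2.connectedComponentsWithStats(mg)
for i in range(1,n):
    if st[i][4]>30: print('g',st[i],ce[i].round(1),onz(C,ce[i],.065).round(4))
E
```

```text
time_s: 12.75
tcp_pos: [0.5692, 0.3198, 0.15]
ee_rot: [3.141, 0.001, -0.553]
wrist_force: [-1.7, 0.1, -0.4]
width: 0.0385
grip_force: 0.0
[0.56916736 0.31980484 0.14996673] [ 3.14122249e+00  7.69515778e-04 -5.52981982e-01] [-1.04  0.78  0.84  1.63 -0.66  1.03 -2.11]
g [337 179  19  17 224] [345.7 186.4] [0.5735 0.2895 0.065 ]
g [272 185  19  16 219] [280.8 191.9] [0.5958 0.3338 0.065 ]
g [339 197  19  13 170] [347.5 202.2] [0.5617 0.2946 0.065 ]
g [272 202  18  13 176] [280.8 208. ] [0.5849 0.3411 0.065 ]
```

View pics/c6.png

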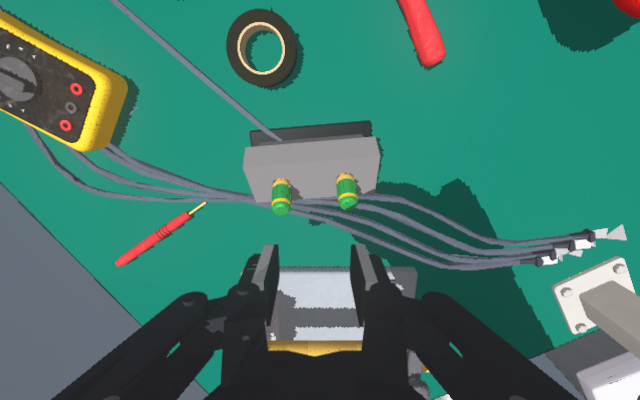

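The heads show at about (347,194) and (281,200), with the stand skewed about 5° from the bar. Next I'll work out their centres numerically.

```bash
python3 - <<'E'
from h import *
s=ctrl.sense();C=cam('wrist',s);im=cv2.imread('pics/w7.png');hsv=cv2.cvtColor(im,cv2.COLOR_BGR2HSV)
m=cv2.inRange(hsv,(18,110,60),(72,255,255));W=[]
for x0,x1 in((262,302),(328,368)):
    ys,xs=np.nonzero(m[165:222,x0:x1]);n=cv2.connectedComponentsWithStats(m[165:222,x0:x1])[2].tolist()
    print(n)
    b=max(n[1:],key=lambda r:r[4]);c=(b[0]+x0+(b[2]-1)/2,b[1]+165+(b[3]-1)/2);w=onz(C,c,.0587);W.append(w);print(c,w)
d=W[0]-W[1];print(np.linalg.norm(d),np.degrees(np.arctan2(d[1],d[0])))
for r in range(168,222,3): print(r,hsv[r,347].tolist(),hsv[r,281].tolist())
E
```

```text
[[0, 0, 40, 57, 1664], [10, 13, 19, 37, 616]]
(281.0, 196.0) [0.59136348 0.33754102 0.0587    ]
[[0, 0, 40, 57, 1655], [9, 8, 21, 37, 625]]
(347.0, 191.0) [0.5675523 0.2911123 0.0587   ]
0.05217852153410219 62.84877075393497
168 [173, 6, 160] [165, 6, 160]
171 [168, 8, 161] [168, 8, 161]
174 [20, 149, 202] [165, 6, 160]
177 [23, 147, 241] [165, 6, 160]
180 [67, 157, 167] [21, 150, 229]
183 [67, 159, 168] [29, 128, 178]
186 [67, 157, 169] [67, 159, 167]
189 [67, 156, 163] [68, 154, 152]
192 [41, 148, 189] [67, 154, 146]
195 [28, 171, 210] [67, 158, 163]
198 [68, 161, 196] [25, 179, 228]
201 [68, 157, 213] [40, 136, 174]
204 [67, 161, 174] [68, 151, 209]
207 [67, 158, 160] [67, 162, 183]
210 [78, 144, 87] [68, 161, 174]
213 [101, 46, 89] [67, 161, 170]
216 [112, 41, 138] [83, 179, 144]
219 [91, 71, 94] [84, 183, 149]
```

```bash
python3 -m crank '[[[0,0,0],-0.45],[[0.12,-0.32,0],0],[[0.12,-0.33,0],0],[[0,0,0.5],0],[[0,0,0.5],0],[[0,0,0.4],0],[[0,0,0.3],0],[[0,0,0.2],0],[[0,0,0.1],0],[[0,0,0],0],[[0,0,0],0]]' 0.1 30
```

```text
time_s: 14.18
tcp_pos: [0.5903, 0.3384, 0.0708]
ee_rot: [-3.141, -0.0, -0.476]
wrist_force: [0.5, -0.0, -0.6]
width: 0.0385
grip_force: 0.0
```

```bash
python3 -m crank '[[[-0.02,0,0.1],0],[[0,0,0],0]]'; python3 -m crank '[[[0,0,0],0],[[0,0,0],0],[[0,0,0],0],[[0,0,0],0],[[0,0,0],0]]' 1 30
```

```text
time_s: 14.42
tcp_pos: [0.5891, 0.3388, 0.066]
ee_rot: [3.141, 0.0, -0.475]
wrist_force: [-0.4, 0.1, 0.2]
width: 0.0389
grip_force: 0.0
time_s: 15.05
tcp_pos: [0.5894, 0.3387, 0.0664]
ee_rot: [-3.141, -0.0, -0.476]
wrist_force: [-0.7, -0.1, 2.0]
width: 0.0138
grip_force: 29.7
```

```bash
python3 -m crank '[[[-0.115,0,-0.164],0],[[-0.115,0,-0.164],0],[[-0.115,0,-0.164],0],[[0,0,-0.4],0.45],[[0,0,-0.4],0],[[0,0,-0.4],0],[[0,0,0],0],[[0,0,0],0]]'; python3 - <<'E'
from h import *
s,im,C=snap('wrist','w8.png');print(s['width'])
hsv=cv2.cvtColor(im,cv2.COLOR_BGR2HSV)
ctr=proj(C,s['tcp_pos']);print('tcp px',ctr)
x,y=ctr.astype(int);a,b=y-60,x-35
m=cv2.inRange(hsv,(15,90,60),(75,255,255))[a:y+40,b:x+36]
for r in range(0,100,2): print(r+a,''.join('.' if not m[r,c] else ('g' if hsv[a+r,b+c,0]>50 else 'y') for c in range(0,71,1)))
# sockets from w6
s6=dict(tcp_pos=np.array([.4426279,.38127442,.14154161]),ee_rot=np.array([-3.14102,.00101211,1.017102]));C6=cam('wrist',s6);im6=cv2.imread('pics/w6.png').astype(int).sum(2)//3
print([ (r,int(im6[r,304:306].mean())) for r in range(155,202)])
print([ (r,int(im6[r,304:306].mean())) for r in range(238,285)])
for r in(160,165,190,195): print(r,onz(C6,(316.5,r),.081))
E
```

```text
time_s: 16.05
tcp_pos: [0.5768, 0.345, 0.1337]
ee_rot: [3.141, 0.0, -0.554]
wrist_force: [0.2, 0.1, -0.2]
width: 0.0132
grip_force: 29.6
0.01320204386681057
tcp px [315.08253589 269.81327595]
209 .......................................................................
211 .......................................................................
213 .......................................................................
215 ..............................yyyyyyyyyy...............................
217 ............................yyyyyyyyyyyyyy.............................
219 ...........................yyyyyyyyyyyyyyyy............................
221 ...........................yyyyyyyyyyyyyyyyy...........................
223 ..........................yyyyyyyyyyyyyyyyyy...........................
225 ...........................yyyyyyyyyyyyyyyyy...........................
227 ..........................yyyyyyyyyyyyyyyyy............................
229 ..........................yyyyyyyyyyyyyyyyy............................
231 ..........................yyyyyyyyyyyyyyyyy.........................
[... 3443 characters left out ...]
, (201, 156)]
[(238, 122), (239, 97), (240, 97), (241, 97), (242, 97), (243, 96), (244, 97), (245, 96), (246, 97), (247, 95), (248, 96), (249, 96), (250, 97), (251, 100), (252, 101), (253, 100), (254, 100), (255, 100), (256, 100), (257, 100), (258, 100), (259, 100), (260, 100), (261, 99), (262, 100), (263, 99), (264, 100), (265, 99), (266, 99), (267, 99), (268, 99), (269, 99), (270, 99), (271, 98), (272, 98), (273, 95), (274, 93), (275, 94), (276, 94), (277, 93), (278, 93), (279, 93), (280, 92), (281, 93), (282, 93), (283, 93), (284, 92)]
160 [0.46699657 0.41868608 0.081     ]
165 [0.46525484 0.41585413 0.081     ]
190 [0.45625445 0.40122003 0.081     ]
195 [0.45439373 0.3981946  0.081     ]
```

```bash
cat > hand.py <<'E'
from h import *
from scipy.optimize import least_squares
def hand(tip,sh,top):
    s=ctrl.sense();C=cam('wrist',s);M=R.from_euler('xyz',s['ee_rot'])
    def row(x,z): return proj(C,s['tcp_pos']+M.apply([x,0,z]))[1]
    def f(p):
        x,z,t=p;n=np.array([-np.sin(t),-np.cos(t)]);h=np.array([x,z])
        return [row(*(h-27.0e-3*n))-tip,row(*(h-13e-3*n))-sh,row(*(h+13e-3*n))-top,(t-.611)*5]
    r=least_squares(f,[.002,.008,.6]);x,z,t=r.x
    print('head ctr tool mm',x*1e3,z*1e3,'tilt',np.degrees(t),'res',r.fun,'tip',(x+.0275*np.sin(t))*1e3,(z+.0275*np.cos(t))*1e3)
E
python3 - <<'E'
from hand import *
hand(217,235,281)
print('socket1 rel',rel([.4601,.4069,.081]))
E
```

```text
head ctr tool mm 10.45499357658534 -5.349438580105787 tilt 24.35862661507785 res [-0.73666524  0.99431643 -0.26609427 -0.92930882] tip 21.797278263223564 19.702558906866223
socket1 rel [-3.29290794  0.21477547  1.31247681]
```

```bash
python3 - <<'E'
from h import *
s=ctrl.sense();C=cam('wrist',s);M=R.from_euler('xyz',s['ee_rot'])
row=lambda x,z:proj(C,s['tcp_pos']+M.apply([x,0,z]))[1]
for x,z,t in((.0023,.0077,35),(.002,.0077,30),(.004,.0077,35),(.003,.004,30),(.004,.004,35),(.004,.004,30)):
    n=np.array([-np.sin(np.radians(t)),-np.cos(np.radians(t))]);h=np.array([x,z]);print(x,z,t,[round(row(*(h+k*n)),1) for k in(-.027,-.013,.013)])
E
```

```text
0.0023 0.0077 35 [np.float64(215.6), np.float64(236.6), np.float64(281.9)]
0.002 0.0077 30 [np.float64(218.4), np.float64(238.2), np.float64(281.5)]
0.004 0.0077 35 [np.float64(212.9), np.float64(233.8), np.float64(279.0)]
0.003 0.004 30 [np.float64(219.2), np.float64(239.5), np.float64(284.1)]
0.004 0.004 35 [np.float64(215.2), np.float64(236.8), np.float64(283.3)]
0.004 0.004 30 [np.float64(217.6), np.float64(237.9), np.float64(282.4)]
```

```bash
python3 -m crank '[[[-0.6,0.04,0],0],[[-0.6,0.04,0],0],[[-0.6,0.04,0],0],[[-0.6,0.04,0],0],[[-0.6,0.03,0],0],[[-0.6,0.03,0],0],[[-0.09,0,0.15],0],[[0,0,0.15],0],[[0,0,0],0],[[0,0,0],0]]' 1 20; python3 - <<'E'
from h import *
s=ctrl.sense();print(s['joints'].round(2),s['width'])
M=R.from_euler('xyz',s['ee_rot']);tip=s['tcp_pos']+M.apply([.018,0,.030]);print('tip',tip);print('to go units (tip->socket+2mm x)',rel([.4601,.4069,.081])-np.array([.018-.002,0,.030])/.04)
E
```

```text
time_s: 17.35
tcp_pos: [0.4478, 0.4144, 0.122]
ee_rot: [3.141, -0.001, -0.555]
wrist_force: [0.6, -0.5, -0.2]
width: 0.0137
grip_force: 29.6
[-1.31  0.77  0.85  1.78 -0.71  0.93 -2.28] 0.013747623780090671
tip [0.46306478 0.40490951 0.09196935]
to go units (tip->socket+2mm x) [-0.03936109 -0.00324235  0.27418657]
```

```bash
python3 -m crank '[[[-0.04,0,0.12],0],[[0,0,0.12],0],[[0,0,0.05],0],[[0,0,0],0]]' 0.9 20;  python3 -m crank '[[[0,0,0.05],0],[[0,0,0],0]]'
```

```text
time_s: 17.85
tcp_pos: [0.446, 0.4156, 0.1103]
ee_rot: [3.141, -0.001, -0.554]
wrist_force: [1.0, -2.0, 0.1]
width: 0.0133
grip_force: 29.7
time_s: 18.1
tcp_pos: [0.4462, 0.4155, 0.1086]
ee_rot: [-3.141, -0.001, -0.555]
wrist_force: [2.5, -2.5, 1.7]
width: 0.0135
grip_force: 30.0
```

```bash
python3 -m crank '[[[0.06,0,0],0],[[0.06,0,0],0],[[0,0,0],0]]';  python3 -m crank '[[[0.06,0,0],0],[[0.06,0,0],0],[[0,0,0],0]]'
```

```text
time_s: 18.48
tcp_pos: [0.4492, 0.4136, 0.1081]
ee_rot: [3.141, 0.001, -0.554]
wrist_force: [-0.4, 1.0, 0.2]
width: 0.0138
grip_force: 29.7
time_s: 18.85
tcp_pos: [0.451, 0.4125, 0.108]
ee_rot: [3.14, 0.005, -0.552]
wrist_force: [-8.6, 3.6, 3.7]
width: 0.0133
grip_force: 30.0
```

```bash
python3 -m crank '[[[0,0,0],0],[[0,0,0],0]]' 0.72 20; python3 - <<'E'
from h import *
s,im,C=snap('wrist','w9.png');print(s['width'],s['grip_force'],s['wrist_force'])
hsv=cv2.cvtColor(im,cv2.COLOR_BGR2HSV);x,y=proj(C,s['tcp_pos']).astype(int);a,b=y-60,x-35
m=cv2.inRange(hsv,(15,90,60),(75,255,255))[a:y+40,b:x+36]
for r in range(0,90,2): print(r+a,''.join('.' if not m[r,c] else ('g' if hsv[a+r,b+c,0]>50 else 'y') for c in range(5,66,1)))
E
```

```text
time_s: 19.1
tcp_pos: [0.4509, 0.4125, 0.108]
ee_rot: [3.14, 0.005, -0.552]
wrist_force: [-8.9, 4.1, 4.2]
width: 0.0132
grip_force: 30.0
0.013240871446815471 29.986883103847504 [-8.9092091   4.07970484  4.2166107 ]
209 yyyyyyyyyyyyyyyyyyyyyyyyyyyyyyyyyyyyyyyyyyyyyyyyyyyyyyyyyyyyy
211 yyyyyyyyyyyyyyyyyyyyyyyyyyyyyyyyyyyyyyyyyyyyyyyyyyyyyyyyyyyyy
213 yyyyyyyyyyyyyyyyyyyyyyyyyyyyyyyyyyyyyyyyyyyyyyyyyyyyyyyyyyyyy
215 yyyyyyyyyyyyyyyyyyyyyyyyyyyyyyyyyyyyyyyyyyyyyyyyyyyyyyyyyyyyy
217 yyyyyyyyyyyyyyyyyyyyyyyyyyyyyyyyyyyyyyyyyyyyyyyyyyyyyyyyyyyyy
219 yyyyyyyyyyyyyyyyyyyyyyyyyyyyyyyyyyyyyyyyyyyyyyyyyyyyyyyyyyyyy
221 yyyyyyyyyyyyyyyyyyyyyyyyyyyyyyyyyyyyyyyyyyyyyyyyyyyyyyyyyyyyy
223 yyyyyyyyyyyyyyyyyyyyyyyyyyyyyyyyyyyyyyyyyyyyyyyyyyyyyyyyyyyyy
225 yyyyyyyyyyyyyyyyyyyyyyyyyyyyyyyyyyyyyyyyyyyyyyyyyyyyyyyyyyyyy
227 yyyyyyyyyyyyyyyyyyyyyyyyyyyyyyyyyyyyyyyyyyyyyyyyyyyyyyyyyyyyy
229 yyyyyyyyyyyyyyyyyyyyyyyyyyyyyyyyyyyyyyyyyyyyyyyyyyyyyyyyyyyyy
231 yyyyyyyyyyyyyyyyyyyyyyyyyyyyyyyyyyyyyyyyyyyyyyyyyyyyyyyyyyyyy
233 yyyyyyyyyyyyyyyyyyyyyyyyyyyyyyyyyyyyyyyyyyyyyyyyyyyyyyyyyyyyy
235 yyyyyyyyyyyyyyyyyyyyyyy
[... 1384 characters left out ...]
gggggggggggggggggggggg..................
279 ................ggggggggggggggggggggggggggg..................
281 .................gggggggggggggggggggggggggg..................
283 ..................ggggggggggggggggggggggg....................
285 .....................gggggggggggggggggg......................
287 .............................................................
289 .............................................................
291 .............................................................
293 .............................................................
295 .............................................................
297 .............................................................
```

```bash
python3 -m crank '[[[0.06,0,0],0],[[0.03,0,0],0],[[0,0,0],0]]' 1 20;  python3 -m crank '[[[0.05,0,0],0],[[0,0,0],0]]'
```

```text
time_s: 19.52
tcp_pos: [0.4538, 0.411, 0.1081]
ee_rot: [3.14, 0.006, -0.552]
wrist_force: [-10.1, 4.2, 5.5]
width: 0.0134
grip_force: 30.4
time_s: 19.77
tcp_pos: [0.4553, 0.4096, 0.108]
ee_rot: [3.14, 0.006, -0.552]
wrist_force: [-10.5, 3.1, 6.5]
width: 0.0134
grip_force: 30.7
```

```bash
cat > chk.py <<'E'
from h import *
import sys
s,im,C=snap('wrist',sys.argv[1]);g=im.astype(int).sum(2)//3
hsv=cv2.cvtColor(im,cv2.COLOR_BGR2HSV);m=cv2.inRange(hsv,(15,90,40),(35,255,255));gr=cv2.inRange(hsv,(50,110,60),(75,255,255))
x,y=proj(C,s['tcp_pos']).astype(int)
r=np.flatnonzero(gr[y-80:y+60,x-8:x+9].any(1))+y-80;print('head green rows',r.min(),r.max(),'tcp row',y)
mid=np.array([.4440,.3807]);t=np.radians(58.4);yb=np.array([np.cos(t),np.sin(t)])
for off in [float(v) for v in sys.argv[2:]]:
    p=proj(C,[*(mid+off*yb),.081]);cx,cy=p.astype(int)
    c=np.flatnonzero(m[cy-40:cy+40,cx])+cy-40
    print(off,(cx,cy),'bar',c.min() if len(c) else None,c.max() if len(c) else None,' '.join('%d'%v for v in g[cy-32:cy+33,cx]))
E
python3 chk.py w10.png -.031 -.0235 -.012
```

```text
head green rows 243 290 tcp row 269
-0.031 (np.int64(419), np.int64(236)) bar 208 249 98 100 99 96 97 111 124 134 143 139 113 97 97 95 100 104 104 106 101 83 69 69 67 68 67 67 66 70 80 89 93 95 95 95 96 96 95 95 95 98 100 102 103 103 99 96 95 93 79 60 55 54 55 54 54 53 53 54 55 53 52 54 53 53 53
-0.0235 (np.int64(406), np.int64(236)) bar 208 249 99 100 99 99 100 112 127 137 114 100 100 99 98 97 100 103 104 105 103 103 103 104 103 104 104 105 105 105 106 106 105 104 104 103 104 103 103 102 100 100 101 103 103 103 100 95 96 93 79 61 55 55 54 54 54 54 54 54 54 53 53 52 52 52 53
-0.012 (np.int64(386), np.int64(236)) bar 209 249 101 102 101 101 99 98 100 102 102 102 100 100 101 102 104 104 104 105 104 103 104 105 104 105 106 107 106 106 106 105 104 104 103 103 102 100 99 98 98 99 98 97 97 96 95 94 96 94 80 62 56 55 54 54 55 56 54 54 53 54 53 54 53 54 53
```

```bash
python3 - <<'E'
from h import *
for f,p,e in(('w9.png',[.4509,.4125,.108],[3.14,.005,-.552]),('w10.png',[.4553,.4096,.108],[3.14,.006,-.552])):
    s=dict(tcp_pos=np.array(p),ee_rot=np.array(e));C=cam('wrist',s);im=cv2.imread('pics/'+f);g=im.astype(int).sum(2)//3
    mid=np.array([.4440,.3807]);t=np.radians(58.4);yb=np.array([np.cos(t),np.sin(t)])
    for off in(-.031,-.0395,-.023):
        cx,cy=proj(C,[*(mid+off*yb),.081]).astype(int)
        print(f,off,cx,cy,' '.join('%d'%v for v in g[cy-32:cy+24,cx-1:cx+2].mean(1)))
E
```

```text
w9.png -0.031 420 228 99 98 99 98 101 112 122 134 145 153 157 161 165 159 142 122 122 183 177 130 103 90 73 69 68 69 71 81 89 94 95 96 96 97 98 98 97 96 96 96 99 101 100 101 101 101 98 95 95 95 92 74 58 56 56 55
w9.png -0.0395 435 228 106 106 107 106 106 113 121 131 142 151 157 161 166 160 142 122 122 184 196 195 195 195 185 158 121 102 102 101 101 101 102 101 100 101 102 104 105 105 104 103 101 100 101 100 101 100 102 102 103 101 99 90 73 61 57 55
w9.png -0.023 406 228 100 100 100 99 103 114 126 134 143 147 150 158 160 153 153 163 169 175 177 146 114 104 103 104 104 103 103 103 104 104 104 103 103 102 102 102 101 101 100 99 99 99 100 100 101 101 96 94 96 95 92 75 59 56 56 56
w10.png -0.031 419 236 98 98 98 96 98 110 124 135 133 122 106 98 97 95 100 104 104 105 101 83 69 68 67 67 66 66 67 72 80 88 92 94 94 95 96 96 95 95 94 99 100 101 103 103 99 96 95 93 78 60 54 54 54 54 53 54
w10.png -0.0395 433 236 105 106 105 105 103 108 121 134 143 149 154 146 125 107 102 104 104 104 105 104 103 103 102 102 101 101 101 101 101 100 100 100 102 104 104 105 105 104 102 102 101 100 102 103 99 95 100 101 94 83 71 60 55 54 54 54
w10.png -0.023 405 236 99 99 99 98 99 104 111 116 106 100 100 99 99 99 102 103 103 104 103 103 104 105 103 104 104 105 106 106 106 106 105 105 104 103 103 102 101 100 99 99 100 101 101 101 98 95 95 92 78 60 54 54 54 54 54 53
```

```bash
python3 -m crank '[[[-0.1,0,-0.15],0],[[-0.1,0,-0.2],0],[[-0.1,0,-0.25],0],[[-0.5,0.25,0],0],[[-0.5,0.25,0],0],[[-0.56,0.26,0],0],[[0,0,0],0],[[0,0,0],0]]' 1 80; cat > flat2.py <<'E'
from h import *
import sys
s,im,C=snap('wrist',sys.argv[1]);g=im.astype(int).sum(2)//3
hsv=cv2.cvtColor(im,cv2.COLOR_BGR2HSV);m=cv2.inRange(hsv,(15,90,40),(35,255,255))
mid=np.array([.4440,.3807]);t=np.radians(58.4);yb=np.array([np.cos(t),np.sin(t)])
for off in(.045,.0225,.0395,.031,-.0225,-.0395,-.031):
    cx,cy=proj(C,[*(mid+off*yb),.081]).astype(int);c=np.flatnonzero(m[cy-40:cy+40,cx])+cy-40
    print(off,cx,cy,'bar',c.min(),c.max(),(c.min()+c.max())/2,'|',c.min()-2,' '.join('%d'%v for v in g[c.min()-2:c.max()+3,cx-1:cx+2].mean(1)))
print(C[2],s['width'],s['grip_force'])
E
python3 flat2.py w11.png
```

```text
time_s: 20.82
tcp_pos: [0.38, 0.4214, 0.133]
ee_rot: [-3.14, -0.001, -0.554]
wrist_force: [0.7, 0.4, -0.2]
width: 0.0111
grip_force: 78.2
0.045 240 111 bar 88 130 109.0 | 86 115 115 140 152 157 162 167 172 178 180 183 186 190 192 194 195 196 196 197 198 197 197 196 195 194 193 194 193 193 192 191 188 186 183 180 177 174 171 168 163 155 147 140 132 117 176 191
0.0225 278 111 bar 87 130 108.5 | 85 214 196 164 155 150 128 207 216 215 215 215 215 215 214 215 215 215 213 211 209 207 207 205 203 205 206 209 212 214 217 217 216 216 216 215 215 216 216 217 181 128 149 153 146 134 118 143 193
0.0395 250 111 bar 87 129 108.0 | 85 104 105 121 142 147 133 201 210 206 202 203 185 167 148 131 120 112 112 126 158 146 118 110 109 112 114 130 139 128 120 135 172 165 153 158 185 187 189 189 178 159 153 148 141 133 113 101
0.031 264 111 bar 87 130 108.5 | 85 107 108 137 153 148 127 207 216 216 216 200 176 140 109 102 102 98 90 86 86 86 85 85 85 84 84 91 93 94 87 84 85 89 123 156 207 216 216 216 181 127 148 153 144 133 114 105 104
-0.0225 354 110 bar 87 130 108.5 | 85 208 187 154 148 149 147 172 183 187 188 179 175 176 183 187 189 191 191 191 191 191 192 196 194 192 186 183 177 174 183 186 183 171 188 194 193 194 193 192 161 139 155 152 141 130 112 125 186
-0.0395 383 110 bar 87 129 108.0 | 85 149 137 142 153 141 136 194 204 203 203 204 203 202 202 202 202 201 200 199 198 198 199 198 197 198 199 201 204 205 205 204 203 202 199 201 202 200 202 203 161 126 151 151 139 124 108 104
-0.031 368 110 bar 87 130 108.5 | 85 205 176 154 155 144 139 196 206 205 205 190 173 137 107 103 128 138 138 139 139 138 138 138 139 138 138 138 138 138 138 137 138 127 149 175 199 204 205 205 162 127 152 154 143 129 110 123 163
[0.44978208 0.37866556 0.26465726] 0.011102007923180376 78.2173240184784
```

```bash
python3 -m crank '[[[0,0,0],0],[[0,0,0],0],[[0,0,0],0]]' 0.69 20; python3 - <<'E'
from h import *
s=ctrl.sense();mid=np.array([.4440,.3807]);t=np.radians(58.4);yb=np.array([np.cos(t),np.sin(t)]);xb=np.array([yb[1],-yb[0]]);v=s['tcp_pos'][:2]-mid;print('xb,yb,z mm',v@xb*1e3,v@yb*1e3,s['tcp_pos'][2]*1e3)
E
python3 chk.py w12.png
```

```text
time_s: 21.25
tcp_pos: [0.3795, 0.4212, 0.1323]
ee_rot: [3.142, -0.0, -0.554]
wrist_force: [-0.5, 0.2, -1.0]
width: 0.0133
grip_force: 31.7
xb,yb,z mm -76.17841105180229 0.6604415672206501 132.32803157326697
head green rows 229 290 tcp row 269
```

```bash
python3 -m crank '[[[0,0,0],0],[[0,0,0],0],[[0,0,0],0]]' 0.67 20; cat > mp.py <<'E'
from h import *
import sys
s,im,C=snap('wrist',sys.argv[1]);hsv=cv2.cvtColor(im,cv2.COLOR_BGR2HSV);x,y=proj(C,s['tcp_pos']).astype(int)
for r in range(y-64,y+36,3): print(r,''.join('y' if 14<hsv[r,c,0]<36 and hsv[r,c,1]>80 else 'g' if 50<hsv[r,c,0]<73 and hsv[r,c,1]>110 else '.' for c in range(x-24,x+25)))
E
python3 mp.py w13.png
```

```text
time_s: 21.68
tcp_pos: [0.3792, 0.4213, 0.1324]
ee_rot: [-3.142, -0.0, -0.554]
wrist_force: [0.1, -0.0, 0.9]
width: 0.014
grip_force: 14.3
205 .................................................
208 .................................................
211 .................................................
214 .................................................
217 .................................................
220 ...................yyyyyyyyy.....................
223 ................yyyyyyyyyyyyyyy..................
226 ...............yyyyyyyyyyyyyyyyy.................
229 ...............yyyyyyyyyyyyyyyyy.................
232 ...............yyyyyyyyyyyyyyyyy.................
235 ...............yyyyyyyyyyyyyyyyy.................
238 ...............yyyyyyyyyyyyyyyyyy................
241 ............yyyyyyyyyyyyyyyyyyyyyyyy.............
244 ..........yyyyy.gggggggggggggggg.yyyy............
247 ..........yyggggggggggggggggggggggggy............
250 ..........ggggggggggggggggggggggggggg............
253 ..........ggggggggggggggggggggggggggg............
256 ..........ggggggggggggggggggggggggggg..
[... 174 characters left out ...]
68 ..........ggggyyyyyyyyyyyyyyyyyyy.ggg............
271 .........yyyyyyyyyyyyyyyyyyyyyyyyyyyyy...........
274 .........yyyy.gggggggggggggggggggg.yyy...........
277 ..........ggggggggggggggggggggggggggg............
280 ..........gggggggggggggggggggggggggggg...........
283 ..........gggggggggggggggggggggggggggg...........
286 .............gggggggggggggggggggggg..............
289 ................ggggggggggggggg..................
292 .................................................
295 .................................................
298 .................................................
301 .................................................
304 .................................................
```

```bash
cat > bf.py <<'E'
from h import *
s=ctrl.sense();mid=np.array([.4440,.3807]);t=np.radians(58.4);yb=np.array([np.cos(t),np.sin(t)]);xb=np.array([yb[1],-yb[0]]);v=s['tcp_pos'][:2]-mid;f=s['wrist_force'];print('xb,yb,z mm',(v@xb*1e3).round(1),(v@yb*1e3).round(1),(s['tcp_pos'][2]*1e3).round(1),'F',(f[:2]@xb).round(1),(f[:2]@yb).round(1),f[2].round(1),'w',s['width'],s['grip_force'])
E
python3 -m crank '[[[0.2,0,0.2],0],[[0.25,0,0.26],0],[[0.25,0,0.2],0],[[0.25,0,0.1],0],[[0,0,0],0],[[0,0,0],0]]' >/dev/null; python3 bf.py; python3 -m crank '[[[0.1,0,0],0],[[0.1,0,0],0],[[0,0,0],0]]' >/dev/null; python3 bf.py;  python3 -m crank '[[[0.1,0,0],0],[[0,0,0],0]]' >/dev/null; python3 bf.py
```

```text
xb,yb,z mm -38.5 0.6 102.1 F -0.4 0.6 0.3 w 0.014092044042785386 14.35114324092865
xb,yb,z mm -30.1 0.5 102.1 F -0.3 0.4 0.4 w 0.014475426598862482 14.351537525653839
xb,yb,z mm -26.8 0.5 102.0 F -4.4 0.6 1.4 w 0.014199385853910692 14.464923441410065
```

```bash
python3 -m crank '[[[0.08,0,0],0],[[0.08,0,0],0],[[0,0,0],0]]' >/dev/null; python3 bf.py; python3 -m crank '[[[0.08,0,0],0],[[0.04,0,0],0],[[0,0,0],0]]' >/dev/null; python3 bf.py;  python3 mp.py w14.png
```

```text
xb,yb,z mm -20.8 0.6 101.9 F -4.5 -0.2 2.2 w 0.014024562868588513 14.8564213514328
xb,yb,z mm -15.6 0.6 102.0 F -3.7 -0.0 2.5 w 0.014102080636971718 14.760691523551941
205 yyyyyyyyyyyyyyyyyyyyyyyyyyyyyyyyyyyyyyyyyyyyyyyyy
208 yyyyyyyyyyyyyyyyyyyyyyyyyyyyyyyyyyyyyyyyyyyyyyyyy
211 yyyyyyyyyyyyyyyyyyyyyyyyyyyyyyyyyyyyyyyyyyyyyyyyy
214 yyyyyyyyyyyyyyyyyyyyyyyyyyyyyyyyyyyyyyyyyyyyyyyyy
217 yyyyyyyyyyyyyyyyyyyyyyyyyyyyyyyyyyyyyyyyyyyyyyyyy
220 yyyyyyyyyyyyyyyyyyyyyyyyyyyyyyyyyyyyyyyyyyyyyyyyy
223 yyyyyyyyyyyyyyyyyyyyyyyyyyyyyyyyyyyyyyyyyyyyyyyyy
226 yyyyyyyyyyyyyyyyyyyyyyyyyyyyyyyyyyyyyyyyyyyyyyyyy
229 yyyyyyyyyyyyyyyyyyyyyyyyyyyyyyyyyyyyyyyyyyyyyyyyy
232 yyyyyyyyyyyyyyyyyyyyyyyyyyyyyyyyyyyyyyyyyyyyyyyyy
235 yyyyyyyyyyyyyyyyyyyyyyyyyyyyyyyyyyyyyyyyyyyyyyyyy
238 yyyyyyyyyyyyyyyyyyyyyyyyyyyyyyyyyyyyyyyyyyyyyyyyy
241 ................yyyyyyyyyyyyyyyy.................
244 .........y.....yyyyyyyyyyyyyyyyy.................
247 .......y........yyyyyyyyyyyyyyyy......yy.........
250 .........y......yyyyyyyyyyyyyyyy......yy.........
253 .......yy...yyyyyyyyyyy..yyyyyyyyyy..yyy.........
256 ......y...
[... 203 characters left out ...]
68 ...........gggggggggggggggggggggggggg...y........
271 ...........gggggggggggggggggggggggggg............
274 ...........ggggyyyyyyyyyyyyyyyyyygggg............
277 ...........yyyyyyyyyyy....yyyyyyyyyyy............
280 .........yyyyyggggggggggggggggggg.yyyy...........
283 .........yyggggggggggggggggggggggggg.y...........
286 ..........gggggggggggggggggggggggggggg...........
289 ..........gggggggggggggggggggggggggggg...........
292 ...........gggggggggggggggggggggggggg............
295 .............gggggggggggggggggggggg..............
298 ................gggggggggggggggg.................
301 .................................................
304 .................................................
```

```bash
python3 - <<'E'
from h import *
s=ctrl.sense();C=cam('wrist',s);M=R.from_euler('xyz',s['ee_rot'])
row=lambda x,z:proj(C,s['tcp_pos']+M.apply([x,0,z]))[1]
for x,z,t in((0,.008,0),(0,.008,10),(0,.008,20),(-.003,.008,0),(-.003,.008,10),(0,.004,0)):
    n=np.array([-np.sin(np.radians(t)),-np.cos(np.radians(t))]);h=np.array([x,z]);print(x,z,t,[float(round(row(*(h+k*n)),1)) for k in(-.027,-.013,0,.013)])
E
```

```text
0 0.008 0 [239.2, 250.0, 261.7, 275.3]
0 0.008 10 [232.6, 246.6, 261.7, 279.1]
0 0.008 20 [226.6, 243.7, 261.7, 282.2]
-0.003 0.008 0 [243.5, 254.6, 266.6, 280.6]
-0.003 0.008 10 [237.0, 251.3, 266.6, 284.2]
0 0.004 0 [242.1, 253.4, 265.6, 280.0]
```

```bash
python3 -m crank '[[[0.08,0,0],0],[[0.07,0,0],0],[[0,0,0],0]]' >/dev/null; python3 bf.py;  python3 mp.py w15.png | tail -20
```

```text
xb,yb,z mm -8.5 0.4 102.0 F -1.7 0.3 0.1 w 0.014299327160054838 9.782473593950272
247 ........yyyyyyyyyyyyyyyyyyyyyyyyyyyyyyy..........
250 .......y.yyyyyyyyyyyyyyyyyyyyyyyyyyyy..y.........
253 .......y........yyyyyyyyyyyyyyy........yy........
256 ......y.........yyyyyyyyyyyyyyyy.......y.........
259 ......y........yyyyyyyyyyyyyyyyyy.....y.y........
262 .....y......yyyy.ggggggggggggg.yyyy..............
265 ......yy.....gggggggggggggggggggggg..............
268 ..........y.ggggggggggggggggggggggggy............
271 ...........gggggggggggggggggggggg.gg.............
274 ...........ggggggggggggggggggggggggg.............
277 ...........ggggg..yyyyyyyyyyyyy.gggg.............
280 ...........g.yyyyyyyyyy..yyyyyyyyyy.g............
283 ..........yyyy.ggggggggggggggggggyyyyy...........
286 .........yyggggggggggggggggggggggggg.y...........
289 ...........ggggggggggggggggggggggggggg...........
292 ..........gggggggggggggggggggggggggggg...........
295 .........ggggggggggggggggggggggggggggg...........
298 ...........ggggggggggggggggggggggggg.............
301 .............gggggggggggggggggggggg..............
304 .................gggggggggggggg..................
```

```bash
python3 -m crank '[[[-0.4,0,0],0],[[-0.4,0,0],0],[[0,0,0.2],0],[[0,0,0.25],0],[[0,0,0.2],0],[[0.1,0,0],0],[[0.1,0,0],0],[[0,0,0],0]]' >/dev/null; python3 bf.py;python3 -m crank '[[[0.1,0,0],0],[[0.1,0,0],0],[[0,0,0],0]]' >/dev/null; python3 bf.py
```

```text
xb,yb,z mm -32.3 0.6 76.3 F -0.1 0.1 0.5 w 0.014595352323225761 9.63599905371666
xb,yb,z mm -24.7 0.5 76.1 F -0.2 -0.9 -0.4 w 0.014175224415731035 9.636151939630508
```

```bash
python3 -m crank '[[[0.1,0,0],0],[[0.1,0,0],0],[[0,0,0],0]]' >/dev/null; python3 bf.py;python3 -m crank '[[[0.08,0,0],0],[[0,0,0],0]]' >/dev/null; python3 bf.py
```

```text
xb,yb,z mm -23.3 0.5 75.5 F -18.3 -1.2 8.3 w 0.013858820319121987 19.08147543668747
xb,yb,z mm -23.1 0.5 75.1 F -26.2 -1.6 9.4 w 0.014172555770169426 23.31994280219078
```

```bash
python3 -m crank '[[[-0.4,0,0],0],[[-0.5,0,0],0],[[-0.5,0,-0.3],0],[[-0.5,0,-0.4],0],[[0,0,-0.4],0],[[0,0,-0.3],0],[[0,0,0],0],[[0,0,0],0]]' >/dev/null; python3 bf.py; python3 flat2.py w16.png; python3 mp.py w17.png | head -32
```

```text
xb,yb,z mm -89.5 0.5 131.7 F 0.8 0.4 -1.0 w 0.014309402973286926 9.625912606716156
0.045 236 86 bar 63 107 85.0 | 61 115 119 146 158 163 167 170 176 181 183 185 188 192 193 196 198 199 200 200 201 200 200 199 198 197 196 194 193 193 193 192 190 188 185 183 180 177 175 172 168 166 160 152 144 136 129 118 115 181
0.0225 276 86 bar 62 107 84.5 | 60 218 202 171 164 156 131 193 214 216 214 216 217 216 215 215 216 216 216 216 216 214 214 214 212 211 211 212 213 216 217 219 218 218 217 216 216 216 216 217 217 217 183 129 143 149 143 133 120 111 108
0.0395 246 86 bar 62 107 84.5 | 60 105 105 124 149 154 139 192 207 207 205 205 186 170 152 124 115 112 110 127 131 130 116 112 113 117 118 118 122 124 124 128 147 155 160 148 159 175 179 181 181 176 167 160 153 146 139 131 113 104 103
0.031 261 86 bar 62 107 84.5 | 60 123 115 144 160 156 127 193 215 217 217 209 184 158 120 103 103 103 97 89 86 85 85 85 85 85 85 84 85 84 91 93 87 83 86 93 147 177 211 217 217 217 194 140 141 148 142 133 119 109 105
-0.0225 354 86 bar 62 107 84.5 | 60 213 194 161 152 154 147 174 184 187 184 175 172 174 186 190 192 1
[... 1704 characters left out ...]
62 ............yyy.ggggggggggggggg.yyy..............
265 ............ggggggggggggggggggggggg.y............
268 ............ggggggggggggggggggggggggg............
271 ...........gggggggggggggggggggggggggg............
274 ..........ggggggggggggggggggggggggggg............
277 ..........ggggggg..yyyyyyyyyyy.gggggg............
280 ..........gggyyyyyyyyyyyyyyyyyyyyyyggg...........
283 ..........yyyyyggggggggggggggggg.yyyyy...........
286 .........yy.gggggggggggggggggggggggg.y...........
289 ..........gggggggggggggggggggggggggggg...........
292 .........ggggggggggggggggggggggggggggg...........
295 ..........gggggggggggggggggggggggggggg...........
298 ...........ggggggggggggggggggggggggg.............
```

```bash
python3 - <<'E'
from h import *
s=ctrl.sense();C=cam('wrist',s);M=R.from_euler('xyz',s['ee_rot'])
row=lambda x,z:proj(C,s['tcp_pos']+M.apply([x,0,z]))[1]
for x in(-.008,-.010):
  for z in(.006,.002):
    for t in(0,10,18):
      n=np.array([-np.sin(np.radians(t)),-np.cos(np.radians(t))]);h=np.array([x,z]);print(x,z,t,[float(round(row(*(h+k*n)),1)) for k in(-.027,-.013,.0065,.013)])
im=cv2.imread('pics/w17.png');hsv=cv2.cvtColor(im,cv2.COLOR_BGR2HSV)
for r in range(246,306,3):
    c=np.flatnonzero(((hsv[r,285:345,0]>14)&(hsv[r,285:345,0]<73)&(hsv[r,285:345,1]>90)))+285;print(r,c.min(),c.max(),c.max()-c.min()+1) if len(c) else 0
E
```

```text
-0.008 0.006 0 [252.2, 264.0, 283.9, 291.6]
-0.008 0.006 10 [245.8, 260.8, 285.6, 295.2]
-0.008 0.006 18 [241.1, 258.4, 286.8, 297.6]
-0.008 0.002 0 [255.4, 267.7, 288.6, 296.7]
-0.008 0.002 10 [248.9, 264.4, 290.4, 300.4]
-0.008 0.002 18 [244.1, 262.1, 291.6, 302.8]
-0.01 0.006 0 [255.1, 267.1, 287.2, 295.0]
-0.01 0.006 10 [248.7, 263.8, 288.9, 298.6]
-0.01 0.006 18 [244.0, 261.5, 290.1, 301.0]
-0.01 0.002 0 [258.3, 270.8, 291.9, 300.2]
-0.01 0.002 10 [251.8, 267.5, 293.7, 303.8]
-0.01 0.002 18 [247.1, 265.2, 294.9, 306.2]
246 315 315 1
249 309 319 11
252 307 321 15
255 307 321 15
258 306 322 17
261 304 325 22
264 303 326 24
267 302 327 26
270 301 327 27
273 301 327 27
276 301 327 27
279 301 328 28
282 301 328 28
285 300 328 29
288 300 328 29
291 300 328 29
294 300 328 29
297 302 327 26
300 303 325 23
303 306 322 17
```

```bash
python3 -m crank '[[[0.49,-0.152,0],0],[[0.49,-0.152,0],0],[[0.49,-0.152,0],0],[[0.49,-0.152,0],0],[[0.49,-0.152,0],0],[[0,0,0.1],0],[[0,0,0],0],[[0,0,0],0]]' >/dev/null; python3 bf.py; python3 - <<'E'
from h import *
s,im,C=snap('wrist','w18.png');hsv=cv2.cvtColor(im,cv2.COLOR_BGR2HSV);g=im.astype(int).sum(2)//3
x,y=proj(C,s['tcp_pos']).astype(int)
for r in range(y-60,y+10,2): print(r,' '.join('%3d'%v for v in g[r,x-24:x+25:2]))
print(x)
for zz in(.081,):print('socket px',proj(C,[.4602,.4071,zz]))
M=R.from_euler('xyz',s['ee_rot']);print('tip px',proj(C,s['tcp_pos']+M.apply([-.009,0,.0335])))
E
```

```text
xb,yb,z mm 7.0 30.7 127.7 F -0.2 0.2 0.0 w 0.014153572652714537 9.636973142623901
209 101 101 101 101 101 100 101 100 101 101 100 100 101 101 102 102 102 102 101 101 102 102 102 102 102
211 102 101 100 100 101 100 102 102 100 100 100 100 101 101 101 102 102 101 101 101 101 102 102 103 102
213 101 101 101 100 100 101 100 101 101 101 101 101 102 101 102 102 102 102 101 101 101 101 102 102 103
215  99  99 100  98  99  99 100 101 100 101 101 101 102 101 102 101 101 101 101 101 100 100 101 102 101
217 113 111 112 111 110 111 121 123 121 121 120 119 102 120 119 102 108 117 117 120 128 127 126 127 126
219 134 127 113 133 133 130 146 145 145 145 137 113 106 138 112 102 144 145 145 140 152 150 142 128 149
221 152 152 152 151 150 150 158 157 159 150 103 104 104 103 103 104 123 159 122 103 165 131 103 125 154
223 162 162 161 161 161 149 157 149 157 144 102 103 103 103 103 104 111 123 104 103 124 103 103 103 102
225 168 168 159 121 126 138 110 104 118 107 100 100 100 100 100 101 100 100 100 100 105 107 106 106 105
227 175 131 102 102 111 103 125 158 108 107 107 108 107 107 107 108 107 107 108 10
[... 1998 characters left out ...]
267 107 108  55  39  37  52  59  58  60  59  60  60  60  60  60  59  60  59  62  37  38  50 107 107 107
269 108 108  51  38  37  42  58  59  61  60  59  60  59  60  59  58  59  59  49  37  38  44 107 107 108
271 107 108  38  38  36  42  59  60  60  60  59  61  60  59  59  59  59  59  52  37  37  37 107 107 107
273 107 102  38  37  36  44  59  59  59  60  59  59  59  59  59  58  59  59  54  37  37  37  94 107 108
275 108  98  38  38  36  45  59  59  59  59  59  61  61  60  58  59  59  59  54  36  37  37  83 107 107
277 108  95  38  36  36  48  58  59  65  76  90  93  94  91  87  78  58  58  54  36  35  36  73 107 107
315
socket px [314.38262722 240.90428622]
tip px [314.89630794 253.27503501]
```

```bash
python3 -m crank '[[[0.05,0.02,0],0],[[0,0,0.15],0],[[0,0,0.15],0],[[0,0,0.08],0],[[0,0,0],0]]' >/dev/null; python3 bf.py; python3 -m crank '[[[0,0,0.08],0],[[0,0,0],0]]' >/dev/null; python3 bf.py;
```

```text
xb,yb,z mm 10.0 29.9 112.4 F -0.3 0.9 -0.4 w 0.01401653350904662 9.637174755334854
xb,yb,z mm 9.9 30.0 109.4 F 0.9 0.4 0.0 w 0.013783455573207752 9.61946815252304
```

```bash
python3 -m crank '[[[0,0,0.08],0],[[0,0,0.08],0],[[0,0,0],0]]' >/dev/null; python3 bf.py; python3 -m crank '[[[0,0,0.06],0],[[0,0,0],0]]' >/dev/null; python3 bf.py;python3 -m crank '[[[0,0,0.06],0],[[0,0,0],0]]' >/dev/null; python3 bf.py
```

```text
xb,yb,z mm 9.9 29.9 102.8 F -0.5 -0.5 0.1 w 0.014163836523081725 9.673600494861603
xb,yb,z mm 10.1 30.0 100.7 F -1.3 -0.2 0.4 w 0.014540917407059695 9.720379114151001
xb,yb,z mm 11.1 30.3 99.2 F 0.9 -0.7 6.6 w 0.014082152455534578 8.815065622329712
```

```bash
python3 -m crank '[[[0,0,0.04],0],[[0,0,0],0],[[0,0,0],0]]' >/dev/null; python3 bf.py; python3 -m crank '[[[0,0,0],0],[[0,0,0],0],[[0,0,-0.3],0],[[0,0,-0.5],0],[[0,0,-0.5],0],[[-0.5,0,0],0],[[-0.5,0,0],0],[[0,0,0],0],[[0,0,0],0]]' 0.55 20 >/dev/null; python3 bf.py; cat > pl.py <<'E'
from h import *
import sys
s,im,C=snap('wrist',sys.argv[1]);hsv=cv2.cvtColor(im,cv2.COLOR_BGR2HSV)
p=proj(C,[.4602,.4071,.107]);q=proj(C,[.4602,.4071,.081]);print('expected top px',p,'base',q)
x,y=p.astype(int)
for r in range(y-45,y+40,3): print(r,''.join('g' if 50<hsv[r,c,0]<73 and hsv[r,c,1]>110 else 'y' if 14<hsv[r,c,0]<36 and hsv[r,c,1]>80 else '.' for c in range(x-30,x+31)))
E
python3 pl.py w19.png
```

```text
xb,yb,z mm 11.9 30.3 98.0 F 2.6 -1.3 9.3 w 0.014194099984082139 8.376191854476929
xb,yb,z mm -29.1 30.2 149.6 F 0.9 0.0 0.1 w 0.018800075685990285 0.0
expected top px [313.6390535  190.79326747] base [313.72314668 179.99510561]
145 .............................................................
148 .............................................................
151 .............................................................
154 .............................................................
157 .............................................................
160 yyyyyyyyyyyyyyyyyyyyyyyyyyyyyyyyyyyyyyyyyyyyyyyyyyyyyyyyyyyyy
163 yyyyyyyyyyyyyyyyyyyyyyyyyyyyyyyyyyyyyyyyyyyyyyyyyyyyyyyyyyyyy
166 yyyyyyyyyyyyyyyyyyyyyyyyyyyyyyyyyyyyyyyyyyyyyyyyyyyyyyyyyyyyy
169 yyyyyyyyyyyyyyyyyyyyyyyyyyyyyyy..yyyyyyyyyyyyyyyyyyyyyyyyyyyy
172 yyyyyyyyyyyyyyyyyyyyyyyyy.....g.g......yyyyyyyyyyyyyyyyyyyyyy
175 yyyyyyyyyyyyyyyyyyyyyy..yyyy..gggg...yy..yyyyyyyyyyyyyyyyyyyy
178 yyyyyyyyyyyyyyyyyyyyyyy.ggggggggggggggg.yyyyyyyyyyyyyyyyyyyyy
181 yyyyyyyyyyyyyyyyyyyy.ggggggggggggggggggggg.yyyyyyyyyyyyyyyyyy
184 yyyyyyyyyy
[... 341 characters left out ...]
........................................
202 .............................................................
205 .............................................................
208 .............................................................
211 .............................................................
214 .............................................................
217 .............................................................
220 .............................................................
223 .............................................................
226 .............................................................
229 .............................................................
```

```bash
python3 -m crank '[[[-0.6,0.35,0],0],[[-0.7,0.4,0.4],0],[[0,0,0],0],[[0,0,0],0]]' >/dev/null; python3 bf.py; python3 flat2.py w20.png|tail -5; python3 pl.py w21.png | awk 'NR==1||/g/'
```

```text
xb,yb,z mm -80.8 0.7 133.3 F 0.3 -0.4 0.1 w 0.019119973675676572 0.0
0.031 263 102 bar 78 122 100.0 | 76 105 106 128 149 162 150 123 204 188 130 104 100 107 126 147 164 172 174 174 174 174 174 174 173 173 173 172 171 167 155 139 121 104 94 87 107 123 95 93 188 192 150 135 147 141 129 111 102 102
-0.0225 353 102 bar 79 121 100.0 | 77 203 162 152 157 153 149 168 180 181 181 182 184 191 193 194 195 195 194 196 198 197 198 199 195 193 192 191 188 183 186 183 179 180 185 190 190 186 188 186 167 143 143 148 138 125 112 107
-0.0395 382 101 bar 78 121 99.5 | 76 168 153 150 155 158 138 150 196 204 195 200 203 203 202 201 202 201 200 199 197 196 196 196 195 195 195 197 199 202 204 205 204 201 201 201 202 199 197 201 203 171 127 140 147 138 121 107 103
-0.031 368 101 bar 78 121 99.5 | 76 208 192 163 155 160 142 135 196 206 205 204 189 168 132 105 92 85 84 102 130 138 138 138 138 138 138 138 138 138 138 138 137 138 138 142 140 188 202 204 204 173 131 140 147 139 125 111 106
[0.44529117 0.38086092 0.26503102] 0.019119973675676572 0.0
expected top px [255.21695345 103.38431268] base [263.55791149 102.96928565]
85 yyyyyyyyyyyyyyyyyyyyyyyyyyy.gggggggg.yyyyyyyyyyyyyyyyyyyyyyyy
88 yyyyyyyyyyyyyyyyyyyyyyggggggg..ggggggggg..yyyyyyyyyyyyyyyyyyy
91 yyyyyyyyyyyyyyyyyyyygggg.............ggggg...y..yyyyyyyyyyyyy
94 yyyyyyyyyyyyyyyyyyyggg................ggggg..yy..yyyyyyyyyyyy
97 yyyyyyyyyyyyyyyyyyggg.g..............ggggggg..yy...yyyyyyyyyy
100 yyyyyyyyyyyyyyyyyy.gggg..............gggggg...yy...yyyyyyyyyy
103 yyyyyyyyyyyyyyyyyyy.ggggg.ggggggg.gggggggggg..yy...yyyyyyyyyy
106 yyyyyyyyyyyyyyyyyyyy.ggggggggggggggggggggg...yy...yyyyyyyyyyy
109 yyyyyyyyyyyyyyyyyyyyyyyygggggggggggggggg...yy....yyyyyyyyyyyy
112 yyyyyyyyyyyyyyyyyyyyyyyyyyyyg.ggggggg.yyyy...yyyyyyyyyyyyyyyy
```

```bash
python3 -m crank '[[[0,0,-0.4],0],[[0.7,0.04,0],0],[[0.7,0.04,0],0],[[0.7,0.04,0],0],[[0.7,0.04,0],0],[[0.7,0.04,0],0],[[0.7,0.04,0],0],[[0.7,0.04,0],0],[[0.7,0.04,0],-0.45],[[0,0,0],0],[[0,0,0],0]]' 0.1 20; python3 - <<'E'
from h import *
s=ctrl.sense();print(s['joints'].round(2),rel([.5614,.2943,.064]))
s,im,C=snap('wrist','w22.png');hsv=cv2.cvtColor(im,cv2.COLOR_BGR2HSV)
x,y=proj(C,[.5676,.2911,.0587]).astype(int);m=cv2.inRange(hsv,(18,110,60),(72,255,255))[y-35:y+36,x-25:x+26]
b=max(cv2.connectedComponentsWithStats(m)[2].tolist()[1:],key=lambda r:r[4]);c=(b[0]+x-25+(b[2]-1)/2,b[1]+y-35+(b[3]-1)/2);print((x,y),b,c,onz(C,c,.0587))
E
```

```text
time_s: 33.75
tcp_pos: [0.558, 0.2953, 0.1494]
ee_rot: [-3.141, 0.0, -0.477]
wrist_force: [-0.1, 0.5, 0.5]
width: 0.0383
grip_force: 0.0
[-1.02  0.75  0.82  1.69 -0.63  0.99 -2.02] [ 0.08777541 -0.01454242  2.13464737]
(np.int64(313), np.int64(195)) [16, 17, 20, 37, 618] (np.float64(313.5), np.float64(195.0)) [0.56824436 0.29113108 0.0587    ]
```

```bash
python3 -m crank '[[[0.09,-0.015,0.5],0],[[0,0,0.5],0],[[0,0,0.4],0],[[0,0,0.3],0],[[0,0,0.25],0],[[0,0,0.1],0],[[0,0,0],0],[[0,0,0],0]]' 0.1 20; python3 -c "
from h import *
print(rel([.5614,.2943,.064]))"
```

```text
time_s: 34.8
tcp_pos: [0.5618, 0.2941, 0.0673]
ee_rot: [-3.141, -0.0, -0.476]
wrist_force: [-0.7, 0.5, 0.4]
width: 0.0386
grip_force: 0.0
[-0.01135668  0.00048042  0.08258485]
```

```bash
python3 -m crank '[[[0,0,0.08],0],[[0,0,0],0]]' >/dev/null; python3 -m crank '[[[0,0,0],0],[[0,0,0],0],[[0,0,0],0],[[0,0,0],0]]' 0.68 20; python3 -m crank '[[[-0.115,0,-0.164],0],[[-0.115,0,-0.164],0],[[-0.115,0,-0.164],0],[[-0.115,0,-0.164],0],[[0,0,-0.4],0.45],[[0,0,-0.4],0],[[0,0,-0.3],0],[[0,0,0],0],[[0,0,0],0]]'; python3 mp.py w23.png|awk '/y|g/'
```

```text
time_s: 35.55
tcp_pos: [0.5615, 0.2941, 0.0637]
ee_rot: [-3.142, -0.0, -0.476]
wrist_force: [-0.4, 0.5, 1.2]
width: 0.0146
grip_force: 18.2
time_s: 36.67
tcp_pos: [0.5449, 0.3025, 0.1335]
ee_rot: [3.141, 0.0, -0.554]
wrist_force: [-0.6, 0.2, -0.4]
width: 0.0142
grip_force: 18.1
208 .....................yyyyyy......................
211 .................yyyyyyyyyyyyy...................
214 ...............yyyyyyyyyyyyyyyyy.................
217 ...............yyyyyyyyyyyyyyyyy.................
220 ...............yyyyyyyyyyyyyyyyyy................
223 ...............yyyyyyyyyyyyyyyyyy................
226 ...............yyyyyyyyyyyyyyyyy.................
229 ............yyyyyyyyyyyyyyyyyyyyyyy..............
232 ...........yyyyyyyyyyyyyyyyyyyyyyyyyy............
235 ..........yyyygggggggggggggggggggg.yy............
238 .........g.ggggggggggggggggggggggggg.............
241 .........ggggggggggggggggggggggggggggg...........
244 ..........ggggggggggggggggggggggggggg............
247 ..........ggggggggggggggggggggggggggg............
250 ..........ggggggggggggggggggggggggggg............
253 ..........ggggggggggggggggggggggggggg............
256 ..........ggggggggggggggggggggggggggg............
259 ..........gggg.yyyyyyyyyyyyyyyyyy.ggg............
262 .........yyyyyyyyyyyyyyyyyyyyyyyyyyyyy...........
265 .........yyyyy.gggggggggggggggggg.yyyy...........
268 ..........gggggggggggggggggggggggggggg...........
271 ..........gggggggggggggggggggggggggggg...........
274 ..........gggggggggggggggggggggggggggg...........
277 ............ggggggggggggggggggggggg..............
280 ................ggggggggggggggg..................
```

```bash
python3 -m crank '[[[-0.7,-0.02,0],0],[[-0.7,-0.02,0],0],[[-0.7,-0.02,0],0],[[-0.7,-0.02,0],0],[[-0.7,-0.02,0],0],[[-0.7,-0.02,0],0],[[-0.3,0,0],0],[[0,0,0],0],[[0,0,0.3],0],[[0,0,0.35],0],[[0,0,0.25],0],[[0,0,0],0]]' >/dev/null; python3 bf.py; python3 -m crank '[[[0.1,0,0],0],[[0.1,0,0],0],[[0.1,0,0],0],[[0,0,0],0]]' >/dev/null; python3 bf.py
```

```text
xb,yb,z mm -52.6 -9.1 96.7 F -0.4 0.3 0.2 w 0.01391368188691326 18.12807708978653
xb,yb,z mm -40.4 -8.4 98.0 F 0.3 -0.4 -0.2 w 0.014332677209748429 18.12899351119995
```

```bash
python3 -m crank '[[[0.1,0,0],0],[[0.1,0,0],0],[[0.1,0,0],0],[[0,0,0],0]]' >/dev/null; python3 bf.py;  python3 -m crank '[[[0.1,0,0],0],[[0.1,0,0],0],[[0,0,0],0]]' >/dev/null; python3 bf.py; python3 mp.py w24.png|tail -22
```

```text
xb,yb,z mm -30.7 -8.3 97.7 F -5.5 0.7 3.1 w 0.01408116294273648 18.564886450767517
xb,yb,z mm -22.3 -8.3 97.6 F -5.1 2.0 -0.7 w 0.014077412840811031 18.790736496448517
241 ................yyyyyyyyyyyyyyyy.................
244 ........y....yyyyyyyyyyyyyyyyyyyyy....yy.........
247 .......yyy.yyyyyy..ggggggggg...yyyyy.y...........
250 .......yyyyy.ggggggggggggggggggggg.yy..y.........
253 ........yyy.gggggggggggggggggggggggg...yy........
256 ...........ggggggggggggggggggggggggg...yy........
259 ...........gggggggggggggggggggggggggg..yy........
262 ...........gggggggggggggggggggggggggg.y..........
265 ...........ggggggggggggggggggggggggg.............
268 ...........ggg.yyyyyyyyyyyyyyyyyy.ggg............
271 ..........yyyyyyyyyyyyyy.yyyyyyyyyyyyy...........
274 .........yyyy.ggggggggggggggggggg..yyy...........
277 ...........gggggggggggggggggggggggggg............
280 ..........gggggggggggggggggggggggggggg...........
283 ..........gggggggggggggggggggggggggggg...........
286 ..........gggggggggggggggggggggggggggg...........
289 ............gggggggggggggggggggggggg.............
292 ................gggggggggggggggg.................
295 .................................................
298 .................................................
301 .................................................
304 .................................................
```

```bash
python3 -m crank '[[[0.1,0,0],0],[[0.08,0,0],0],[[0,0,0],0]]' >/dev/null; python3 bf.py;  python3 mp.py w25.png|tail -20
```

```text
xb,yb,z mm -15.1 -8.5 97.6 F -5.7 -0.2 0.8 w 0.013849070526107175 19.427882730960846
247 .......yyy......yyyyyyyyyyyyyyyy.....yy..........
250 ................yyyyyyyyyyyyyyyy.................
253 .......yy....yyyyyyyyyy..yyyyyyyyyy..............
256 .......yy...yyy.ggggggggggggggg..yyy...yy........
259 ......yyyyyyggggggggggggggggggggggg.y.yy.........
262 ......y.yy.ggggggggggggggggggggggggg...y.........
265 .....yy..y.gggggggggggggggggggggggggg.y..........
268 ......yy...ggggggggggggggggggggggggg.....y.......
271 ...........gggggg..yyyyyyyyyy..gggggg............
274 ...........ggyyyyyyyyyyyyyyyyyyyyyygg............
277 .........yyyyyy.gggggggggggggggg.yyyyy...........
280 .........yy.gggggggggggggggggggggggg.y...........
283 ..........gggggggggggggggggggggggggggg...........
286 ..........gggggggggggggggggggggggggggg...........
289 ..........gggggggggggggggggggggggggggg...........
292 ...........ggggggggggggggggggggggggggg...........
295 .............gggggggggggggggggggggg..............
298 ................gggggggggggggggg.................
301 .................................................
304 .................................................
```

```bash
python3 -m crank '[[[0.1,0,0],0],[[0,0,0],0]]' >/dev/null; python3 bf.py; python3 -m crank '[[[-0.5,0,0],0],[[-0.5,0,-0.2],0],[[-0.5,0,-0.4],0],[[-0.2,0,-0.25],0],[[0,0,0],0],[[0,0,0],0]]' >/dev/null; python3 bf.py;  python3 mp.py w26.png|awk '/y|g/'; python3 flat2.py w27.png | tail -4
```

```text
xb,yb,z mm -11.1 -8.5 97.5 F -5.6 -0.0 -0.1 w 0.01401524563132337 19.740805327892303
xb,yb,z mm -76.9 -8.5 131.6 F 0.1 0.3 -0.3 w 0.013754904752454574 19.710269272327423
247 ..................yyyyyyyyyyyy...................
250 ................yyyyyyyyyyyyyyyy.................
253 ................yyyyyyyyyyyyyyyy.................
256 ...............yyyyyyyyyyyyyyyyyy................
259 ............yyyyggggggggggggggg.yyy..............
262 ...........yggggggggggggggggggggggg.y............
265 ............gggggggggggggggggggggggg.............
268 ..........ggggggggggggggggggggggggggg............
271 ..........ggggggggggggggggggggggggggg............
274 ..........gggggg.yyyyyyyyyyyyyy.ggggg............
277 ..........gg.yyyyyyyyy...yyyyyyyyyy.g............
280 .........yyyyy.gggggggggggggggggg.yyyy...........
283 .........yyggggggggggggggggggggggggg.y...........
286 ..........gggggggggggggggggggggggggggg...........
289 .........ggggggggggggggggggggggggggggg...........
292 .........ggggggggggggggggggggggggggggg...........
295 ...........gggggggggggggggggggggggggg............
298 ........
[... 153 characters left out ...]
 145 133 177 188 191 183 174 166 173 194 198 199 191 182 174 168 180 200 202 191 181 171 161 158 170 191 182 172 169 188 196 197 194 194 197 180 144 145 146 137 126 113 117
-0.0395 366 108 bar 85 128 106.5 | 83 206 190 163 155 160 142 136 196 206 205 204 205 205 204 203 204 202 200 199 198 196 195 196 196 195 195 197 199 202 204 205 206 205 204 200 198 202 203 204 204 172 123 138 147 137 123 111 106
-0.031 352 109 bar 85 128 106.5 | 83 206 192 163 155 161 145 140 199 207 207 207 192 170 132 99 87 84 84 89 119 137 140 140 140 140 139 140 140 140 139 139 139 140 140 140 155 191 203 206 206 178 133 142 147 138 126 112 106
[0.44391042 0.37095014 0.26315783] 0.014110588171914636 19.71008688211441
```

```bash
python3 -m crank '[[[0.43,0.118,0],0],[[0.43,0.118,0],0],[[0.43,0.118,0],0],[[0.43,0.118,0],0],[[0.42,0.118,0],0],[[0,0,0.1],0],[[0,0,0],0],[[0,0,0],0]]' >/dev/null; python3 bf.py; python3 - <<'E'
from h import *
s,im,C=snap('wrist','w28.png');g=im.astype(int).sum(2)//3
x,y=proj(C,s['tcp_pos']).astype(int)
for r in range(y-52,y-4,2): print(r,' '.join('%3d'%v for v in g[r,x-24:x+25:2]))
print(x)
E
```

```text
xb,yb,z mm 7.0 -31.9 127.6 F -0.2 0.4 -0.3 w 0.01400009983792036 19.70999300479889
217 113 113 112 111 112 115 121 121 121 121 119 119 118 119 107 117 117 117 116 123 126 125 126 126 124
219 131 137 136 130 115 143 146 146 146 139 105 145 137 104 117 136 117 143 144 138 148 146 147 146 138
221 154 154 153 152 152 150 160 159 159 147 104 117 105 105 105 104 123 123 158 159 125 126 166 125 105
223 161 161 161 124 123 146 157 158 156 145 103 103 103 104 104 104 102 103 111 121 106 106 125 106 105
225 173 163 125 107 114 105 113 115 108 100  98  99  99  99  99 101  98  99  98 101 107 106 106 106 106
227 131 109 109 108 108 110 127 111 110 110 110 110 110 111 110 109 109 109 109 107 105 105 105 106 105
229 109 108 109 109 108 111 111 110 109 109 110 107 106 106 110 109 109 108 109 107 108 108 107 107 108
231 109 109 109 109 107 106 108 108 107 101  83  73  73  75  83 104 106 107 107 105 107 107 107 107 106
233 111 111 111 111 109 106 108 107 100  73  73  72  71  72  71  74 104 107 107 105 108 108 109 107 108
235 112 112 111 110 109 106 107 106  94  71  72  72  70  71  71  74  98 106 107 1
[... 782 characters left out ...]
 107  92  94  95  96  98 100  98  97 103 106  94  42  53 110 110 110 109
253 126 126 126  61  46  94 157 151  94  96  99  99  99  99  99  96 129 157 136  42  43 110 109 110 109
255 126 126 126  46  45  84 134 130  98  99  99 101 101  99  99 100 116 133 116  41  41 109 109 109 109
257 126 126 110  45  44  70 105  99 100  95  88  71  72  82  90  98  98 102  91  40  41  89 109 108 108
259 126 114 102  45  43  69  98 100  73  63  63  63  62  63  62  65  94  96  92  40  40  85 110 108 109
261 115 110  99  43  43  62  84  68  63  62  63  62  62  62  62  62  65  73  73  39  39  75 108 109 108
263 109 111  96  44  41  58  63  62  63  63  62  63  62  63  62  63  62  61  67  39  39  68 109 109 109
315
```

```bash
python3 -m crank '[[[0.04,0.01,0],0],[[0,0,0.15],0],[[0,0,0.15],0],[[0,0,0.08],0],[[0,0,0],0]]' >/dev/null; python3 bf.py; python3 -m crank '[[[0,0,0.08],0],[[0,0,0],0]]' >/dev/null; python3 bf.py; python3 -m crank '[[[0,0,0.08],0],[[0,0,0],0]]' >/dev/null; python3 bf.py
```

```text
xb,yb,z mm 9.4 -32.7 112.3 F 0.9 0.2 -0.2 w 0.014182417989463965 19.710292518138885
xb,yb,z mm 9.2 -32.4 109.4 F -1.3 0.2 -0.3 w 0.014197474664552769 19.64929908514023
xb,yb,z mm 9.3 -32.3 106.5 F -2.0 0.6 -1.1 w 0.013815886873083744 19.633809328079224
```

```bash
python3 -m crank '[[[0,0,0.08],0],[[0,0,0],0]]' >/dev/null; python3 bf.py; python3 -m crank '[[[0,0,0.08],0],[[0,0,0],0]]' >/dev/null; python3 bf.py; python3 -m crank '[[[0,0,0.06],0],[[0,0,0],0]]' >/dev/null; python3 bf.py
```

```text
xb,yb,z mm 8.6 -32.5 102.5 F -3.7 1.4 -2.0 w 0.013691566344367703 19.601091742515564
xb,yb,z mm 8.4 -32.4 99.3 F -5.3 2.8 -1.0 w 0.013906957233593614 19.587014615535736
xb,yb,z mm 9.8 -32.3 97.7 F -2.0 -0.2 6.4 w 0.014096201731726602 20.730404555797577
```

```bash
python3 -m crank '[[[0,0,0],0],[[0,0,0],0],[[0,0,-0.3],0],[[0,0,-0.5],0],[[0,0,-0.5],0],[[-0.2,0,0],0],[[0,0,0],0],[[0,0,0],0]]' 0.55 20 >/dev/null; python3 bf.py; python3 -m crank '[[[0,0,0],0],[[0,0,0],0],[[0,0,0.3],0],[[0,0,0.3],0],[[0,0,0],0]]' 1 20 >/dev/null; python3 bf.py
```

```text
xb,yb,z mm 1.2 -32.8 148.9 F 1.4 -0.4 -1.0 w 0.019366106955781167 0.0
xb,yb,z mm 1.1 -33.2 124.1 F 0.1 0.3 0.4 w -0.0003449700205761236 0.0
```

```bash
for i in 1 2; do python3 -m crank '[[[0,0,0.08],0],[[0,0,0],0]]' >/dev/null; python3 bf.py; done; python3 -m crank '[[[0,0,0.05],0],[[0,0,0],0]]' >/dev/null; python3 bf.py
```

```text
xb,yb,z mm 1.5 -32.5 122.1 F -0.2 -0.6 -0.8 w 0.00031026698015701 0.0
xb,yb,z mm 1.5 -32.5 119.0 F 0.0 -0.0 0.4 w -0.00036178651251181327 0.11408444959670305
xb,yb,z mm 2.2 -31.8 118.2 F -0.3 -1.8 12.3 w 0.0001688641426767868 6.132870241999626
```

```bash
python3 -m crank '[[[0,0,-0.3],0],[[0,0,-0.2],0],[[0,-0.5,0],0],[[0,-0.55,0],0],[[0,-0.5,0],0],[[0,0,0.2],0],[[0,0,0.12],0],[[0,0,0],0]]' >/dev/null; python3 bf.py;  for i in 1 2; do python3 -m crank '[[[0,0,0.06],0],[[0,0,0],0]]' >/dev/null; python3 bf.py; done
```

```text
xb,yb,z mm 1.6 28.4 123.8 F -0.1 -0.9 0.3 w 2.346640829656256e-06 0.0
xb,yb,z mm 1.6 29.3 121.8 F 0.4 0.2 0.7 w 2.959620585420615e-05 0.0
xb,yb,z mm 1.6 29.4 119.3 F 0.6 -0.1 0.3 w -0.00015539674029405566 0.0
```

```bash
python3 -m crank '[[[0,0,0.05],0],[[0,0,0],0]]' >/dev/null; python3 bf.py; python3 -m crank '[[[0,0,-0.4],0],[[0,0,-0.5],0],[[-0.7,0.2,0],0],[[-0.7,0.2,0],0],[[-0.6,0.3,0],0],[[0,0,0],0],[[0,0,0],0]]' >/dev/null; python3 bf.py; python3 flat2.py w29.png; python3 - <<'E'
from h import *
im=cv2.imread('pics/w29.png');s=ctrl.sense();C=cam('wrist',s);hsv=cv2.cvtColor(im,cv2.COLOR_BGR2HSV);mid=np.array([.444,.3807]);t=np.radians(58.4);yb=np.array([np.cos(t),np.sin(t)])
m=cv2.inRange(hsv,(50,110,50),(73,255,255))
n,l,st,ce=cv2.connectedComponentsWithStats(m)
for i in range(1,n):
    if st[i][4]>60: print(st[i],ce[i].round(1))
for o in(.031,-.031): print('exp top',proj(C,[*(mid+o*yb),.107]),'base',proj(C,[*(mid+o*yb),.081]))
E
```

```text
xb,yb,z mm 2.1 29.9 118.3 F -0.7 -1.1 8.0 w -0.00044470637601792557 4.303499534726143
xb,yb,z mm -77.9 2.2 154.4 F 0.5 0.3 -0.4 w -1.4962297149275966e-05 0.0
0.045 249 106 bar 86 124 105.0 | 84 113 114 135 149 157 165 172 176 178 183 186 189 191 183 189 194 195 196 197 196 196 197 198 199 200 199 197 194 192 189 186 181 177 173 170 163 156 149 141 134 113 138 148
0.0225 284 106 bar 86 124 105.0 | 84 215 175 149 150 203 202 164 137 128 121 120 120 120 121 119 118 117 118 115 113 114 117 120 123 124 137 140 128 144 187 206 212 213 196 148 144 158 156 146 134 113 104 151
0.0395 258 106 bar 107 124 115.5 | 105 138 141 126 122 131 136 177 191 191 190 192 195 184 164 157 156 151 144 136 111 99 99
0.031 271 106 bar 108 124 116.0 | 106 94 88 135 116 81 73 73 77 133 206 213 197 147 143 159 156 146 133 112 104 101
-0.0225 352 106 bar 85 124 104.5 | 83 209 194 164 141 142 177 187 189 179 175 167 162 178 192 196 191 187 181 177 186 192 187 184 177 172 172 182 192 184 177 188 195 195 194 170 144 149 162 155 142 130 112 106 151
-0.0395 377 106 bar 109 124 116.5 | 107 97 115 123 108 109 125 173 199 204 204 170 130 146 159 153 142 130 109 102 108
-0.031 364 106 bar 85 124 104.5 | 83 207 187 159 141 151 156 136 117 114 110 118 125 129 127 125 122 120 117 114 110 105 105 107 116 106 94 89 86 84 83 110 163 196 204 172 130 145 160 153 143 131 111 104 133
[0.44862029 0.38059948 0.28607496] -1.4962297149275966e-05 0.0
[254  83  24  26 449] [265.3  95.5]
[361  84  25  25 470] [373.4  96.2]
exp top [264.72379584 108.31294203] base [270.98830936 107.30000089]
exp top [372.12656016 107.94983774] base [364.85582377 106.98211027]
```

```bash
python3 -m crank '[[[0.3,0.05,0.4],0],[[0.3,0,0.4],0],[[0.2,0,0.4],0],[[0,0,0.4],0],[[0,0,0.4],0],[[0,0,0],0],[[0.2,0,0],0],[[0.15,0,0],0],[[0,0,0],0]]' | head -1; python3 bf.py;  python3 -m crank '[[[0.1,0,0],0],[[0.1,0,0],0],[[0.1,0,0],0],[[0,0,0],0]]' >/dev/null; python3 bf.py
```

```text
time_s: 50.28
xb,yb,z mm -31.5 -0.3 74.0 F 0.0 -0.3 -0.6 w -2.8262107273480505e-05 0.0
xb,yb,z mm -23.5 -0.4 73.3 F -10.3 -0.9 6.8 w 2.6934938589438352e-05 5.113243907690048
```

```bash
python3 -m crank '[[[0.15,0,0],0],[[0,0,0],0]]' | head -1; python3 bf.py;  python3 -m crank '[[[0,0,0.03],0],[[0,0,0],0]]' >/dev/null; python3 bf.py; python3 -m crank '[[[-0.5,0,0],0],[[-0.5,0,0],0],[[-0.5,0,-0.5],0],[[-0.2,0,-0.5],0],[[0,0,-0.5],0],[[0,0,-0.5],0],[[0,0,0],0]]' | head -1;python3 bf.py; python3 flat2.py w30.png | grep -e '^-0.0225' -e '^0.045' -e '^0.0225' -e '^\['; python3 - <<'E'
from h import *
im=cv2.imread('pics/w30.png');hsv=cv2.cvtColor(im,cv2.COLOR_BGR2HSV)
m=cv2.inRange(hsv,(50,110,50),(73,255,255));n,l,st,ce=cv2.connectedComponentsWithStats(m)
for i in range(1,n):
    if st[i][4]>60: print(st[i],ce[i].round(1))
E
```

```text
time_s: 51.02
xb,yb,z mm -23.2 -0.5 72.5 F -25.6 -0.2 10.8 w 0.00013802704993735052 13.162765502929688
xb,yb,z mm -23.2 -0.4 71.3 F -26.3 -1.1 9.8 w 6.262956565356091e-05 13.018387109041214
time_s: 52.15
xb,yb,z mm -81.4 0.5 154.0 F -0.3 0.2 -0.5 w -0.0002645167087667175 0.0
0.045 247 101 bar 80 118 99.0 | 78 113 110 129 152 160 165 168 172 178 184 186 189 193 196 199 201 204 205 206 206 205 204 202 199 197 195 193 192 190 187 184 180 177 174 171 167 164 157 147 136 126 117 113
0.0225 281 101 bar 80 119 99.5 | 78 215 177 157 164 158 129 192 214 212 214 216 215 206 166 135 123 115 115 112 111 112 111 111 109 108 112 116 117 117 116 115 114 114 115 114 114 112 107 120 136 131 111 104 105
-0.0225 349 100 bar 80 118 99.0 | 78 211 171 151 157 155 156 171 180 182 182 184 191 193 192 195 194 195 196 198 199 201 197 194 193 187 183 188 188 182 173 187 187 188 188 188 187 168 139 141 139 126 112 106
[0.44452705 0.38077633 0.28573479] -0.0002645167087667175 0.0
[251  87  23  25 388] [262.7  99.5]
[359  87  24  26 467] [370.5  99.3]
```

```bash
python3 -c "
from bench import ctrl
print(ctrl.sense()['time_s'],ctrl.finish_job())"
```

```text
the job is handed in; nothing more can be done
52.2 None
```

I handed the job in at 52.2 s: by my last wrist-camera measurement both sockets face up to within about 1°, and both plugs are in (press-down height matched fully home). While I fitted and pressed the plugs the bar rolled about 10° off, so I rolled it back by pressing its side, letting go again before handing in. I never checked the driver, probe or tape by camera, but nothing was meant to touch them.

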